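# Shut the test-stand valve and lock its lever

### The job

Isolate the test stand: swing the valve's lever clockwise (seen from above) from open to shut, over the cam until it drops into the notch, without forcing it against the stop, and press it down fully home, as it is stiff on its stem. Then take the locking pin from its keeper, put it all the way down through the hole in the lever into the lug below, and let go. Leave the other goods on the bench where they are.

Things in the scene. Friction and masses are not known exactly. Their poses are not given: they have to be found in the camera images.
- stand: bench-top test stand, bolted down: steel base 200 x 340 x 10 mm, a galvanised pipe along the stand's y (33 mm thick, centre line 75 mm up, 360 mm long) with a brass lever valve at its middle and a gauge (top 167 mm up) at its +y end. Origin: on the bench straight below the valve stem, z up
- keeper (a point): centre of the upper mouth of the 12 mm hole in the pin's keeper, 64 mm above the bench: a flange 34 x 34 x 8 mm on a web at its +x side, on the stand's base
- stem (a point): on the upright axis of the valve stem, 128 mm above the bench; its nut tops out at 224 mm. The steel lever reaches out level from it: bar 24 x 8 mm; black sleeve grip 20 mm wide and 16 mm high from 121 to 179 mm out, its middle 156 mm above the bench when open, 152 when home; an upright 12 mm hole 100 mm out (bar 30 mm wide), its upper mouth 156 mm above the bench when home
- swing (a joint): turn of the lever, rad: 0 pointing along the stand's -y (open), growing clockwise seen from above; starts within 0.08 of 0. Needs 3 to 10 N sideways at the grip; it lifts by itself up to 13 mm as it goes and must be free to rise and fall; no reading tells its height. The notch, a setting that no pose shows, is met anywhere from 1.30 to 1.76; the stop right behind it is to be felt
- notch_plate: plate under the lever, origin as point stem. 70 mm out on it: a track for the tooth under the lever: level, ramp, crest (13 mm over the notch), then the notch and a stop. Behind the crest the lever drops but, stiff on the stem, hangs 3 to 8 mm high until its grip is pressed down with 3 to 8 N; then it stays. Over 50 N on the plate spoils it (15 N sideways at the grip against the stop)
- pin: steel locking pin standing in the keeper: shank 8 mm thick and 42 mm long with a tapered nose, collar 18 mm, knurled head 22 mm thick and 34 mm tall; 80 mm in all. Origin at the centre of its lower tip, z along it towards the head
- pin_collar (a point): centre of the underside of the pin's collar, 42 mm above its tip; rests on the keeper's flange, and at the end on the lever's upper face, the shank passing the lever's hole and the 12 mm hole of the plate's lug below (32 x 32 mm, 22 mm thick, top 143 mm above the bench), which lies under it within 2 mm once the lever is in the notch
- pin_head (a point): point on the pin's axis 66 mm above its tip, where the head is best gripped
- street_elbow: brass street elbow standing on its wide end, 38 mm across, 51 mm high; leave it where it is (origin at the centre of its underside)
- cross_fitting: galvanised four-way cross fitting lying flat, 80 mm across, 42 mm high; leave it where it is (origin at the centre of its underside)
- float_ball: copper float ball, 100 mm across, 107 mm high, standing on its small boss; leave it where it is (origin at the centre of its underside)
- escutcheon: white porcelain pipe escutcheon, a ring 84 mm across and 12 mm thick; leave it where it is (origin at the centre of its underside)
- switch_plate: black toggle switch plate lying on its back, 72 x 115 mm, 28 mm high with its toggle; leave it where it is (origin at the centre of its underside)
- paste_tin: tin of jointing paste, 68 mm across, 75 mm high; leave it where it is (origin at the centre of its underside)
- tape_roll: white roll of thread tape, 54 mm across, 19 mm thick, lying flat; leave it where it is (origin at the centre of its underside)
- wrench: steel wrench lying flat, 200 mm long; leave it where it is (origin at the centre of its underside)

How it is judged (in metres and radians):
On the way, in this order (a step that is already met when the one before it is completed fails the run):
1. the lever has been turned from open to about its shut place, the pin still out of it (value of joint swing above 1.25 rad and horizontal distance between pin_collar and keeper below 0.02 m), for 0.1 s.
2. the pin is down through lever and lug with the lever home (value of joint swing above 1.25 rad and horizontal distance between pin_collar and stem between 0.094 and 0.106 m and z of pin_collar in the frame of stem between 0.025 and 0.0295 m and angle between pin's own z axis and vertical below 0.12 rad), for 0.2 s.
At the end, for the whole second after the job is handed in: Lever turned past 1.25 rad and down in the notch, pin upright through it: the pin's collar, resting on the lever, is 94 to 106 mm from the stem axis and 25 to 29.5 mm above point stem (28 is home), released and still (all of step 2 and linear speed of pin below 0.02 m/s and contact force between the fingers and pin below 0.1 N); the robot touches nothing.
It fails at once if the notch plate is loaded with more than 50 N (contact force between notch_plate and anything else above 50 N).
It fails at once if another thing on the bench is moved more than 30 mm (distance of any of street_elbow, cross_fitting, float_ball, escutcheon, switch_plate, paste_tin, tape_roll, wrench from where it was at the start of the episode above 0.03 m).
It also fails if it takes over 69 s, if anything falls off the work surface, if the arm or the gripper's body presses on something with over 40 N, if the wrist force passes 120 N, or if a joint passes its speed limit or range.

### The arm

A 6-joint arm with a two-finger parallel gripper is mounted at the origin on the work surface. World frame = base frame: x ahead of the robot, y to its left, z up, the work surface at z = 0. Lengths are in mm, angles in rad, forces in N, time in s.
With the tool pointing down it reaches from about 350 to 975 mm from the base axis. Payload 7.1 kg.
Tool frame: the origin (TCP) lies between the finger pads; the fingertips stand 11 mm ahead of it and the grasp point (between the pads) lies 8 mm behind it (arm.tip_extent is the distance from the TCP to the fingertips, in mm); z points along the fingers, y is the direction in which the jaws open and shut (so a half turn about z gives the same grasp; the last joint's range is limited). The gripper opens to 88 mm and grips with 3 to 60 N. Pads are 20 mm wide; open, the fingers measure 115 mm over their backs; the gripper's body (75 mm by 178 mm) begins 61 mm behind the grasp point.
Start: joints at [1.196, 0.423, 1.63, -0, 1.089, -0.019], TCP at [217.681, 585.85, 233.675] pointing down, gripper open.
Joint ranges: [-3, 3], [-0.9, 2.11], [0.09, 2.58], [-1.31, 4.45], [0.11, 2.69], [-2.54, 2.54]. Speed limits (rad/s): [2.39, 2.39, 3.01, 3.14, 3.14, 3.14].

### API

Orientations are given as [roll, pitch, yaw] about the fixed x, y, z axes, in that order (R = Rz(yaw) Ry(pitch) Rx(roll)).
In Python, from rig import get_obs, imaging, arm gives the robot as it stands.
- The arm moves only by the shell command python3 -m handwheel 'ROWS'. ROWS is JSON, a list of rows, each an object of numbers: "tx", "ty", "tz": the shift along the world's x, y, z in m; "wx", "wy", "wz": the turn, a rotation vector about the world's x, y, z in degrees; "grip": the opening, from 0 (shut) to 1 (fully open). A call has 1 to 20 rows; each row is the pose to reach, as a shift and turn from the pose measured when the call began; what a row does not reach only later rows make up. A row lasts 1/12 s, in which the tool goes at most 41.7 mm and 7.16 degrees, less where a joint would pass 70% of its speed; a pose out of reach is approached as far as the arm can. A call with a gripper value outside its range is refused whole. The fingers move at their own pace and stop on an object; the grip force is fixed at half the most. Time passes only in rows, so rows that repeat a pose let the fingers close. It gives the time, the measured TCP pose, the force and the opening at its end, in the units of the state.
- get_obs(): the state, without advancing time (a new reading comes with each control period).
- imaging.read_camera(name): name is "scene" or "top" or "wrist"; returns the picture (400x640x3 uint8, red, green, blue); there is no depth.
- imaging.camera_model(name): a dict with "mtx" (3x3 intrinsics, pixels), "dist" ([k1, k2, p1, p2, k3] as OpenCV has them; the pictures are not rectified), "world_to_cam" (4x4, takes a point from world to camera coordinates). Camera axes: x right, y down, z forward; pixel columns grow to the right and rows downward; lengths in mm; the calibration is good to about 2 mm. A picture is of the moment at which its call begins: read the wrist's pose just before it. camera_model takes no time and is no camera call; for the wrist camera it gives the pose at the moment of the call.
- arm.sign_off(): hands the job in, once; it reports no verdict.
The state is a dict: "clock": time; "q": joint angles; "dq": joint speeds; "joint_efforts": joint torques, N m; "tool_pos": TCP position; "tool_rot": TCP orientation; "wrist_force": force on the tool from outside, world axes, zero at the start; "ft_torque": the same for the moment, N m; "finger_gap": finger opening in mm.
Only numpy, scipy, OpenCV 4.12 (cv2) and the standard library are available. Lean on these libraries where they do the work, as an engineer would, in place of code of your own. Each camera call takes 0.05 s, during which the arm holds its last target.

## Working session

There is one attempt and no reset: what is moved stays moved. The work goes in short steps, Python scripts to look and compute and a shell command to move; the robot and the scene stay as the last step left them, time stands still between calls to the robot, and variables do not carry over. Pictures are saved under pics/ and viewed, and the job is handed in when it is done.

```bash
ls; mkdir -p pics
python3 - <<'E'
from rig import get_obs, imaging, arm
import cv2,numpy as np
for n in ["scene","top","wrist"]:
    m=imaging.camera_model(n); im=imaging.read_camera(n)
    cv2.imwrite(f"pics/{n}0.png",im[:,:,::-1])
    print(n,np.round(m["mtx"],1).tolist(),np.round(m["dist"],4),np.round(np.linalg.inv(m["world_to_cam"]),3).tolist())
print(get_obs())
E
```

```text
pics
scene [[365.1, 0.0, 311.9], [0.0, 365.1, 201.8], [0.0, 0.0, 1.0]] [0.0149 0.     0.     0.     0.    ] [[0.85, 0.446, -0.281, 860.21], [0.527, -0.705, 0.474, -381.291], [0.013, -0.551, -0.834, 924.272], [0.0, 0.0, 0.0, 1.0]]
top [[407.8, 0.0, 315.2], [0.0, 407.8, 202.0], [0.0, 0.0, 1.0]] [-0.005  0.     0.     0.     0.   ] [[0.004, -0.99, 0.14, 458.943], [-1.0, -0.002, 0.011, 70.391], [-0.01, -0.141, -0.99, 1035.255], [0.0, 0.0, 0.0, 1.0]]
wrist [[278.7, 0.0, 324.0], [0.0, 278.7, 201.4], [0.0, 0.0, 1.0]] [-0.042  0.     0.     0.     0.   ] [[0.349, 0.901, 0.259, 146.157], [0.937, -0.335, -0.097, 612.731], [-0.001, 0.277, -0.961, 383.78], [0.0, 0.0, 0.0, 1.0]]
{'clock': 0.15, 'q': array([ 1.19597062e+00,  4.23708497e-01,  1.63045572e+00, -1.37171236e-06,
        1.08860374e+00, -1.90270496e-02]), 'dq': array([ 0.00098768, -0.00317547, -0.00502785, -0.001721  , -0.00170276,
        0.0005888 ]), 'joint_efforts': array([ 3.37950341e-04, -5.44982243e+01, -2.73918557e+01,  6.43594097e-02,
        2.04127474e-02, -4.46255922e-05]), 'tool_pos': array([217.55957996, 585.4911617 , 233.07636879]), 'tool_rot': array([-3.14041754e+00, -2.11467815e-05,  2.78579462e+00]), 'wrist_force': array([-0.40071445, -0.86420673, -0.61051803]), 'ft_torque': array([0.01704874, 0.04171697, 0.01441799]), 'finger_gap': 87.65209246735911}
```

View pics/scene0.png

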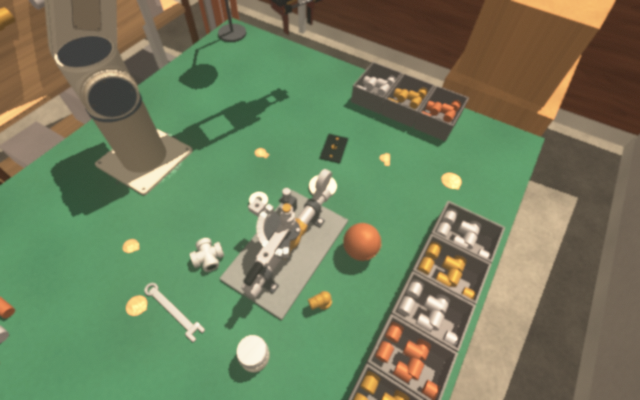

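View pics/top0.png

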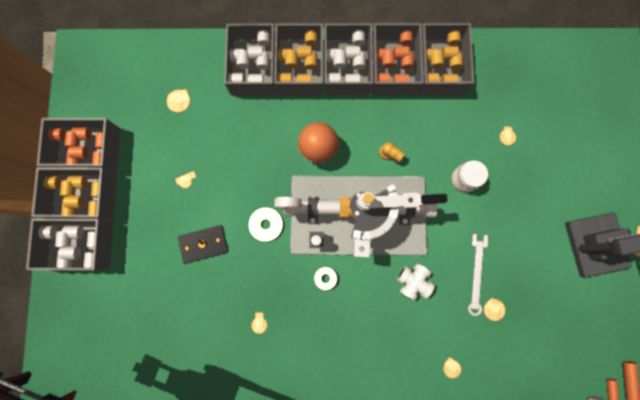

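View pics/wrist0.png

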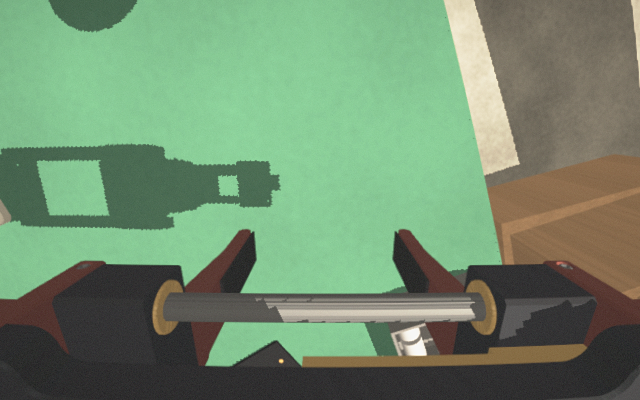

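Run:
```python
import cv2
a=cv2.imread("pics/top0.png");cv2.imwrite("pics/topz.png",cv2.resize(a[160:270,270:450],None,fx=4.4,fy=4.4,interpolation=cv2.INTER_CUBIC))
a=cv2.imread("pics/scene0.png");cv2.imwrite("pics/scenez.png",cv2.resize(a[165:320,215:355],None,fx=3.8,fy=3.8,interpolation=cv2.INTER_CUBIC))
```

```text
(no output)
```

View pics/topz.png

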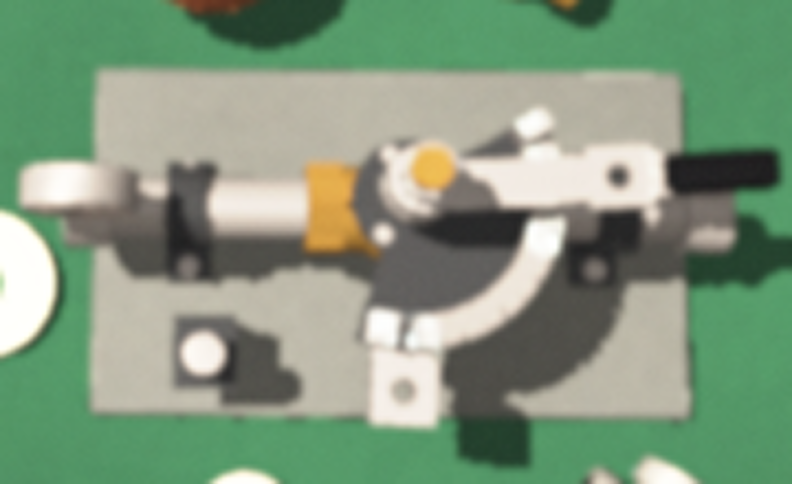

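View pics/scenez.png

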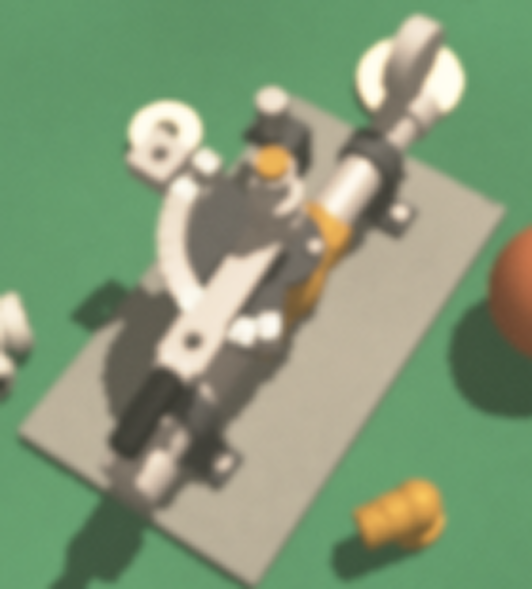

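```bash
cat > h.py <<'E'
import cv2,numpy as np
from rig import imaging
def ray(cam,px,m=None):
    m=m or imaging.camera_model(cam)
    u=cv2.undistortPoints(np.array([[px]],float),np.array(m["mtx"]),np.array(m["dist"])).ravel()
    T=np.linalg.inv(m["world_to_cam"]); d=T[:3,:3]@np.array([u[0],u[1],1]); return T[:3,3],d/np.linalg.norm(d)
def onz(cam,px,z,m=None):
    o,d=ray(cam,px,m); return o+d*(z-o[2])/d[2]
def tri(r1,r2):
    (o1,d1),(o2,d2)=r1,r2
    A=np.stack([d1,-d2],1); s=np.linalg.lstsq(A,o2-o1,rcond=None)[0]
    p,q=o1+s[0]*d1,o2+s[1]*d2; return (p+q)/2,np.linalg.norm(p-q)
def proj(cam,P,m=None):
    m=m or imaging.camera_model(cam); w=np.array(m["world_to_cam"])
    return cv2.projectPoints(np.array([P],float),cv2.Rodrigues(w[:3,:3])[0],w[:3,3],np.array(m["mtx"]),np.array(m["dist"]))[0].ravel()
E
python3 - <<'E'
from h import *
np.set_printoptions(precision=1,suppress=True)
t=lambda u,v:(270+(u+.5)/4.4-.5,160+(v+.5)/4.4-.5)
s=lambda u,v:(215+(u+.5)/3.8-.5,165+(v+.5)/3.8-.5)
P={"nut":(t(434,167),s(272,162),224),"hole":(t(619,176),s(193,341),160),"lug":(t(404,390),s(160,153),143),"pin":(t(204,353),s(271,101),102),"grip_end":(t(777,168),s(124,440),164),"grip_in":(t(668,172),s(178,385),164),
"corner1":(t(95,412),s(0,0),10),"c2":(t(690,416),s(18,432),10),"c3":(t(681,73),s(254,586),10),"c4":(t(97,70),s(503,208),10)}
for k,(a,b,z) in P.items():
    print(k,onz("top",a,z),onz("scene",b,z),*tri(ray("top",a),ray("scene",b)))
E
```

```text
nut [583.4 -27.4 224. ] [582.6 -27.3 224. ] [583.  -27.5 224.8] 0.47375086408609934
hole [ 588.9 -126.   160. ] [ 588.6 -126.2  160. ] [ 588.8 -126.1  160.1] 0.31003291766191554
lug [484.3 -20.8 143. ] [483.1 -20.4 143. ] [484.1 -20.9 144.5] 0.5849347996275653
pin [504.2  78.4 102. ] [504.3  77.4 102. ] [504.   78.2 101. ] 0.5630556962454083
grip_end [ 592.5 -202.5  164. ] [ 593.  -198.9  164. ] [ 593.  -200.6  167.1] 2.864531971299968
grip_in [ 590.3 -149.2  164. ] [ 599.2 -155.1  164. ] [ 593.4 -151.8  150. ] 2.564295442916646
corner1 [475.1 140.9  10. ] [213.7  93.   10. ] [424.2  48.6 247.1] 178.37827258459654
c2 [ 474.  -195.9   10. ] [ 473.5 -196.    10. ] [ 473.9 -195.9   10.4] 0.4560188441036771
c3 [ 671.8 -197.4   10. ] [ 671.1 -196.5   10. ] [ 671.4 -196.9   11.8] 0.09170077660937791
c4 [672.9 142.1  10. ] [670.7 140.7  10. ] [671.7 141.3  10.7] 2.561784230445566
```

```bash
python3 -m handwheel '[{"tx":0.02,"ty":-0.04,"tz":0.03,"wz":-7,"grip":0.45},{"tx":0.374,"ty":-0.763,"tz":0.04,"wz":-14,"grip":0.45},{"tx":0.374,"ty":-0.763,"tz":0.04,"wz":-21,"grip":0.45},{"tx":0.374,"ty":-0.763,"tz":0.04,"wz":-28,"grip":0.45},{"tx":0.374,"ty":-0.763,"tz":0.04,"wz":-35,"grip":0.45},{"tx":0.374,"ty":-0.763,"tz":0.04,"wz":-42,"grip":0.45},{"tx":0.374,"ty":-0.763,"tz":0.04,"wz":-49,"grip":0.45},{"tx":0.374,"ty":-0.763,"tz":0.04,"wz":-56,"grip":0.45},{"tx":0.374,"ty":-0.763,"tz":0.04,"wz":-63,"grip":0.45},{"tx":0.374,"ty":-0.763,"tz":0.04,"wz":-66.5,"grip":0.45},{"tx":0.374,"ty":-0.763,"tz":0.04,"wz":-66.5,"grip":0.45},{"tx":0.374,"ty":-0.763,"tz":0.04,"wz":-66.5,"grip":0.45},{"tx":0.374,"ty":-0.763,"tz":0.04,"wz":-66.5,"grip":0.45},{"tx":0.374,"ty":-0.763,"tz":0.04,"wz":-66.5,"grip":0.45},{"tx":0.374,"ty":-0.763,"tz":0.04,"wz":-66.5,"grip":0.45},{"tx":0.374,"ty":-0.763,"tz":0.04,"wz":-66.5,"grip":0.45},{"tx":0.374,"ty":-0.763,"tz":0.04,"wz":-66.5,"grip":0.45},{"tx":0.374,"ty":-0.763,"tz":0.04,"wz":-66.5,"grip":0.45},{"tx":0.374,"ty":-0.763,"tz":0.04,"wz":-66.5,"grip":0.45},{"tx":0.374,"ty":-0.763,"tz":0.04,"wz":-66.5,"grip":0.45}]'
```

```text
invalid input
```

```bash
python3 -m handwheel '[{"tx":0.0,"ty":0,"tz":0.03,"wx":0,"wy":0,"wz":0,"grip":0.45}]'
```

```text
clock: 0.23
tool_pos: [216.3, 582.2, 257.5]
tool_rot: [-3.13, -0.0, 2.786]
wrist_force: [-0.6, -1.4, -0.7]
finger_gap: 84.0
```

```bash
python3 -m handwheel '[{"tx":0.02,"ty":-0.04,"tz":0.01,"wx":0,"wy":0,"wz":-7,"grip":0.45},{"tx":0.04,"ty":-0.08,"tz":0.01,"wx":0,"wy":0,"wz":-14,"grip":0.45},{"tx":0.06,"ty":-0.12,"tz":0.01,"wx":0,"wy":0,"wz":-21,"grip":0.45},{"tx":0.08,"ty":-0.16,"tz":0.01,"wx":0,"wy":0,"wz":-28,"grip":0.45},{"tx":0.10,"ty":-0.20,"tz":0.01,"wx":0,"wy":0,"wz":-35,"grip":0.45},{"tx":0.12,"ty":-0.24,"tz":0.01,"wx":0,"wy":0,"wz":-42,"grip":0.45},{"tx":0.14,"ty":-0.28,"tz":0.01,"wx":0,"wy":0,"wz":-49,"grip":0.45},{"tx":0.16,"ty":-0.32,"tz":0.01,"wx":0,"wy":0,"wz":-56,"grip":0.45},{"tx":0.18,"ty":-0.36,"tz":0.01,"wx":0,"wy":0,"wz":-63,"grip":0.45},{"tx":0.20,"ty":-0.40,"tz":0.01,"wx":0,"wy":0,"wz":-66.5,"grip":0.45},{"tx":0.22,"ty":-0.44,"tz":0.01,"wx":0,"wy":0,"wz":-66.5,"grip":0.45},{"tx":0.24,"ty":-0.48,"tz":0.01,"wx":0,"wy":0,"wz":-66.5,"grip":0.45},{"tx":0.26,"ty":-0.52,"tz":0.01,"wx":0,"wy":0,"wz":-66.5,"grip":0.45},{"tx":0.28,"ty":-0.56,"tz":0.01,"wx":0,"wy":0,"wz":-66.5,"grip":0.45},{"tx":0.30,"ty":-0.60,"tz":0.01,"wx":0,"wy":0,"wz":-66.5,"grip":0.45},{"tx":0.32,"ty":-0.64,"tz":0.01,"wx":0,"wy":0,"wz":-66.5,"grip":0.45},{"tx":0.34,"ty":-0.68,"tz":0.01,"wx":0,"wy":0,"wz":-66.5,"grip":0.45},{"tx":0.36,"ty":-0.72,"tz":0.01,"wx":0,"wy":0,"wz":-66.5,"grip":0.45},{"tx":0.375,"ty":-0.759,"tz":0.01,"wx":0,"wy":0,"wz":-66.5,"grip":0.45},{"tx":0.375,"ty":-0.759,"tz":0.01,"wx":0,"wy":0,"wz":-66.5,"grip":0.45}]'
```

```text
clock: 1.9
tool_pos: [585.1, -164.3, 267.3]
tool_rot: [-3.129, -0.0, 1.625]
wrist_force: [1.1, -0.3, -0.2]
finger_gap: 39.3
```

```bash
python3 -m handwheel '[{"tx":0.0065,"ty":-0.013,"tz":0,"wx":0,"wy":-0.7,"wz":0,"grip":0.45},{"tx":0.0065,"ty":-0.013,"tz":0,"wx":0,"wy":-0.7,"wz":0,"grip":0.45},{"tx":0.0065,"ty":-0.013,"tz":-0.03,"wx":0,"wy":-0.7,"wz":0,"grip":0.45},{"tx":0.0065,"ty":-0.013,"tz":-0.06,"wx":0,"wy":-0.7,"wz":0,"grip":0.45},{"tx":0.0065,"ty":-0.013,"tz":-0.08,"wx":0,"wy":-0.7,"wz":0,"grip":0.45},{"tx":0.0065,"ty":-0.013,"tz":-0.08,"wx":0,"wy":-0.7,"wz":0,"grip":0.45}]'
python3 - <<'E'
from h import *
im=imaging.read_camera("wrist"); cv2.imwrite("pics/w1.png",im[:,:,::-1])
E
```

```text
clock: 2.4
tool_pos: [588.1, -175.0, 182.8]
tool_rot: [-3.133, -0.003, 1.626]
wrist_force: [-0.8, 0.5, 0.4]
finger_gap: 39.6
```

View pics/w1.png

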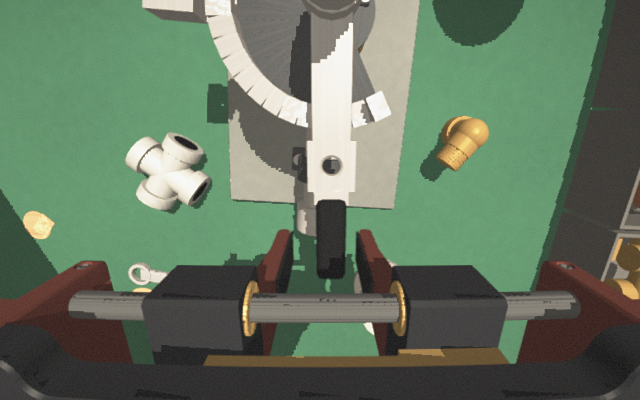

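The wrist view shows the black grip (columns 316–345) between the open jaws, nearly centred. Next I descend around it.

```bash
python3 -m handwheel '[{"tx":0.0035,"ty":-0.002,"tz":0,"wx":0,"wy":-0.5,"wz":0,"grip":0.45},{"tx":0.0035,"ty":-0.002,"tz":-0.01,"wx":0,"wy":-0.5,"wz":0,"grip":0.45},{"tx":0.0035,"ty":-0.002,"tz":-0.02,"wx":0,"wy":-0.5,"wz":0,"grip":0.45},{"tx":0.0035,"ty":-0.002,"tz":-0.026,"wx":0,"wy":-0.5,"wz":0,"grip":0.45},{"tx":0.0035,"ty":-0.002,"tz":-0.026,"wx":0,"wy":-0.5,"wz":0,"grip":0.31},{"tx":0.0035,"ty":-0.002,"tz":-0.026,"wx":0,"wy":-0.5,"wz":0,"grip":0.31},{"tx":0.0035,"ty":-0.002,"tz":-0.026,"wx":0,"wy":-0.5,"wz":0,"grip":0.31},{"tx":0.0035,"ty":-0.002,"tz":-0.026,"wx":0,"wy":-0.5,"wz":0,"grip":0.31}]'
python3 - <<'E'
from h import *
im=imaging.read_camera("wrist"); cv2.imwrite("pics/w2.png",im[:,:,::-1])
m=imaging.camera_model("wrist");print(onz("wrist",(331,165),160,m))
E
```

```text
clock: 3.12
tool_pos: [593.3, -177.6, 159.7]
tool_rot: [3.137, -0.001, 1.626]
wrist_force: [-0.1, -0.3, -0.3]
finger_gap: 26.7
[ 593.80026682 -123.75283223  160.        ]
```

View pics/w2.png

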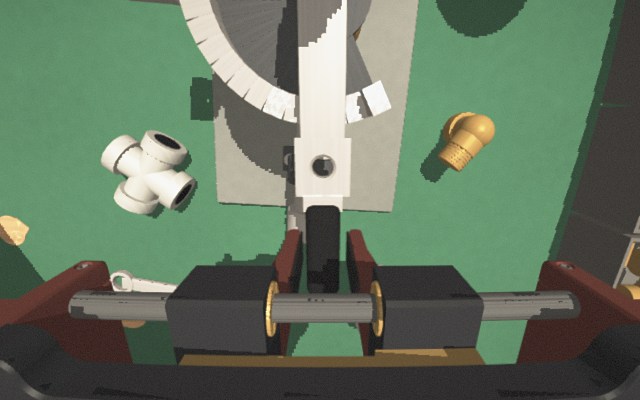

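```bash
cat > tab.py <<'E'
import sys,numpy as np
from rig import get_obs
def tab(s_list,R=150,c=(583,-27.4)):
    o=get_obs(); p=o["tool_pos"]; y=o["tool_rot"][2]
    print("cur s",np.arctan2(-(p[0]-c[0]),-(p[1]-c[1])),"r",np.hypot(p[0]-c[0],p[1]-c[1]),"yaw s",np.pi/2-y,"z",p[2],"F",o["wrist_force"].round(1),"roll,pitch",o["tool_rot"][:2].round(3),"gap",o["finger_gap"].round(1))
    for s in s_list:
        print("%.3f tx %.1f ty %.1f wz %.1f"%(s,c[0]-R*np.sin(s)-p[0],c[1]-R*np.cos(s)-p[1],np.degrees(np.pi/2-s-y)))
E
python3 -c "
from tab import *
tab(np.arange(0.0,.65,.06))"
```

```text
Traceback (most recent call last):
  File "tab.py", line 5, in tab
    print("cur s",np.arctan2(-(p[0]-c[0]),-(p[1]-c[1])),"r",np.hypot(p[0]-c[0],p[1]-c[1]),"yaw s",np.pi/2-y,"z",p[2],"F",o["wrist_force"].round(1),"roll,pitch",o["tool_rot"][:2].round(3),"gap",o["finger_gap"].round(1))
                                                                                                                                                                                                 ^^^^^^^^^^^^^^^^^^^^^
AttributeError: 'float' object has no attribute 'round'
```

```bash
sed -i 's/o\["finger_gap"\].round(1)/round(o["finger_gap"],1)/' tab.py
python3 -c "
from tab import *
tab(np.arange(0.0,.65,.06))"
```

```text
cur s -0.06850737647184543 r 150.56819172270576 yaw s -0.05485624027470415 z 159.6659639597765 F [0.1 0.4 0.3] roll,pitch [ 3.137e+00 -1.000e-03] gap 27.1
0.000 tx -10.3 ty 0.2 wz -3.1
0.060 tx -19.3 ty 0.5 wz -6.6
0.120 tx -28.3 ty 1.3 wz -10.0
0.180 tx -37.2 ty 2.6 wz -13.5
0.240 tx -46.0 ty 4.5 wz -16.9
0.300 tx -54.6 ty 6.9 wz -20.3
0.360 tx -63.1 ty 9.8 wz -23.8
0.420 tx -71.5 ty 13.3 wz -27.2
0.480 tx -79.6 ty 17.2 wz -30.6
0.540 tx -87.4 ty 21.6 wz -34.1
0.600 tx -95.0 ty 26.4 wz -37.5
```

```bash
python3 -m handwheel '[{"tx":-0.0103,"ty":0.0002,"tz":0,"wx":0,"wy":0,"wz":-3.1,"grip":0.31},{"tx":-0.0193,"ty":0.0005,"tz":0,"wx":0,"wy":0,"wz":-6.6,"grip":0.31},{"tx":-0.0283,"ty":0.0013,"tz":0,"wx":0,"wy":0,"wz":-10,"grip":0.31},{"tx":-0.0372,"ty":0.0026,"tz":0,"wx":0,"wy":0,"wz":-13.5,"grip":0.31},{"tx":-0.046,"ty":0.0045,"tz":0,"wx":0,"wy":0,"wz":-17,"grip":0.31},{"tx":-0.0546,"ty":0.0069,"tz":0,"wx":0,"wy":0,"wz":-20.3,"grip":0.31}]'
python3 -c "
from tab import *
from h import *
im=imaging.read_camera('wrist'); cv2.imwrite('pics/w3.png',im[:,:,::-1])
tab(np.arange(0.3,1.2,.06))"
```

```text
clock: 3.67
tool_pos: [539.1, -171.0, 160.3]
tool_rot: [3.135, -0.001, 1.268]
wrist_force: [2.0, 0.3, -0.8]
finger_gap: 27.1
cur s 0.3093911502485244 r 150.12915330105187 yaw s 0.3057950449855422 z 160.0137606125512 F [-0.7  1.1 -1.4] roll,pitch [ 3.137e+00 -1.000e-03] gap 27.2
0.300 tx 1.4 ty -0.3 wz 0.3
0.360 tx -7.1 ty 2.6 wz -3.1
0.420 tx -15.5 ty 6.0 wz -6.5
0.480 tx -23.6 ty 10.0 wz -10.0
0.540 tx -31.4 ty 14.3 wz -13.4
0.600 tx -39.0 ty 19.2 wz -16.9
0.660 tx -46.3 ty 24.5 wz -20.3
0.720 tx -53.2 ty 30.2 wz -23.7
0.780 tx -59.8 ty 36.4 wz -27.2
0.840 tx -66.0 ty 42.9 wz -30.6
0.900 tx -71.8 ty 49.8 wz -34.0
0.960 tx -77.2 ty 57.0 wz -37.5
1.020 tx -82.1 ty 64.5 wz -40.9
1.080 tx -86.6 ty 72.3 wz -44.4
1.140 tx -90.6 ty 80.4 wz -47.8
```

View pics/w3.png

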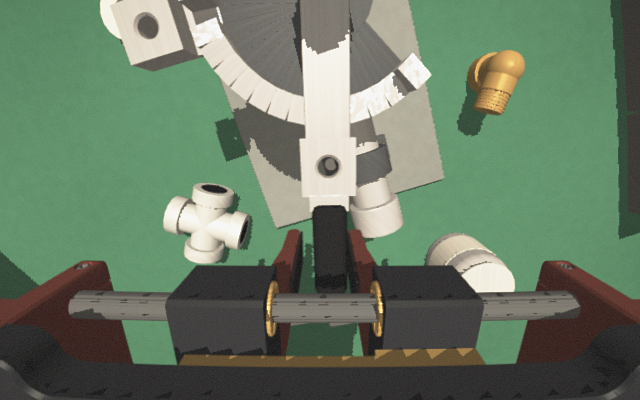

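The lever is following and still centred between the jaws (grip at columns 313–347). Continuing the sweep.

```bash
python3 -m handwheel '[{"tx":-0.0071,"ty":0.0026,"tz":0,"wx":0,"wy":0,"wz":-3.1,"grip":0.31},{"tx":-0.0155,"ty":0.006,"tz":0,"wx":0,"wy":0,"wz":-6.5,"grip":0.31},{"tx":-0.0236,"ty":0.01,"tz":0,"wx":0,"wy":0,"wz":-10,"grip":0.31},{"tx":-0.0314,"ty":0.0143,"tz":0,"wx":0,"wy":0,"wz":-13.4,"grip":0.31},{"tx":-0.039,"ty":0.0192,"tz":0,"wx":0,"wy":0,"wz":-16.9,"grip":0.31},{"tx":-0.0463,"ty":0.0245,"tz":0,"wx":0,"wy":0,"wz":-20.3,"grip":0.31},{"tx":-0.0532,"ty":0.0302,"tz":0,"wx":0,"wy":0,"wz":-23.7,"grip":0.31},{"tx":-0.0598,"ty":0.0364,"tz":0,"wx":0,"wy":0,"wz":-27.2,"grip":0.31},{"tx":-0.066,"ty":0.0429,"tz":0,"wx":0,"wy":0,"wz":-30.6,"grip":0.31},{"tx":-0.0718,"ty":0.0498,"tz":0,"wx":0,"wy":0,"wz":-34,"grip":0.31}]'
python3 -c "
from tab import *
from h import *
im=imaging.read_camera('wrist'); cv2.imwrite('pics/w4.png',im[:,:,::-1])
tab(np.arange(0.9,1.7,.05))"
```

```text
clock: 4.55
tool_pos: [469.4, -122.8, 162.4]
tool_rot: [3.128, -0.005, 0.671]
wrist_force: [4.0, -6.7, 6.2]
finger_gap: 27.3
cur s 0.8907369359651508 r 148.88588226247265 yaw s 0.9041449685112855 z 161.76963785296272 F [ 1.7 -2.1  2.8] roll,pitch [ 3.132 -0.004] gap 27.3
0.900 tx -1.7 ty 0.4 wz 0.2
0.950 tx -6.2 ty 6.4 wz -2.6
1.000 tx -10.5 ty 12.6 wz -5.5
1.050 tx -14.3 ty 19.0 wz -8.4
1.100 tx -17.9 ty 25.6 wz -11.2
1.150 tx -21.2 ty 32.4 wz -14.1
1.200 tx -24.0 ty 39.3 wz -17.0
1.250 tx -26.6 ty 46.3 wz -19.8
1.300 tx -28.8 ty 53.5 wz -22.7
1.350 tx -30.6 ty 60.8 wz -25.5
1.400 tx -32.1 ty 68.1 wz -28.4
1.450 tx -33.1 ty 75.5 wz -31.3
1.500 tx -33.9 ty 83.0 wz -34.1
1.550 tx -34.2 ty 90.5 wz -37.0
1.600 tx -34.2 ty 98.0 wz -39.9
1.650 tx -33.8 ty 105.5 wz -42.7
```

View pics/w4.png

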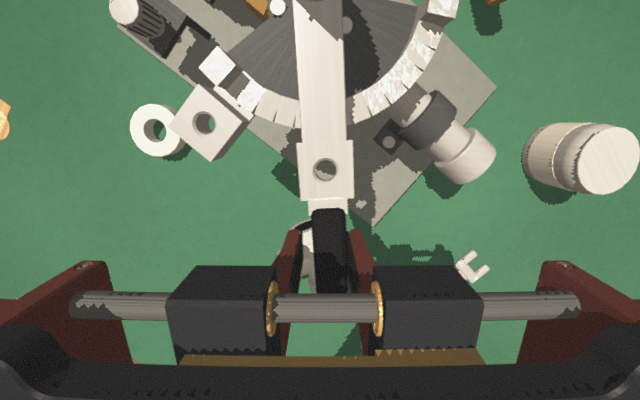

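```bash
python3 -m handwheel '[{"tx":-0.0062,"ty":0.0064,"tz":-0.001,"wx":0,"wy":0,"wz":-2.6,"grip":0.31},{"tx":-0.0105,"ty":0.0126,"tz":-0.002,"wx":0,"wy":0,"wz":-5.5,"grip":0.31},{"tx":-0.0143,"ty":0.019,"tz":-0.002,"wx":0,"wy":0,"wz":-8.4,"grip":0.31},{"tx":-0.0179,"ty":0.0256,"tz":-0.002,"wx":0,"wy":0,"wz":-11.2,"grip":0.31},{"tx":-0.0212,"ty":0.0324,"tz":-0.002,"wx":0,"wy":0,"wz":-14.1,"grip":0.31},{"tx":-0.024,"ty":0.0393,"tz":-0.002,"wx":0,"wy":0,"wz":-17,"grip":0.31},{"tx":-0.0266,"ty":0.0463,"tz":-0.002,"wx":0,"wy":0,"wz":-19.8,"grip":0.31}]'
python3 -c "
from tab import *
from h import *
im=imaging.read_camera('wrist'); cv2.imwrite('pics/w5.png',im[:,:,::-1])
tab(np.arange(1.22,1.7,.02))"
```

```text
clock: 5.18
tool_pos: [443.5, -75.9, 161.4]
tool_rot: [3.128, -0.009, 0.321]
wrist_force: [5.1, -9.0, 7.5]
finger_gap: 27.6
cur s 1.2456008272928767 r 148.2655928389519 yaw s 1.2526964721538203 z 161.06758920948843 F [ 1.1 -1.2  1.3] roll,pitch [ 3.129 -0.008] gap 27.1
1.220 tx -0.4 ty -4.2 wz 1.9
1.240 tx -1.4 ty -1.3 wz 0.7
1.260 tx -2.3 ty 1.5 wz -0.4
1.280 tx -3.2 ty 4.4 wz -1.6
1.300 tx -4.0 ty 7.2 wz -2.7
1.320 tx -4.8 ty 10.1 wz -3.9
1.340 tx -5.5 ty 13.1 wz -5.0
1.360 tx -6.2 ty 16.0 wz -6.1
1.380 tx -6.8 ty 18.9 wz -7.3
1.400 tx -7.3 ty 21.9 wz -8.4
1.420 tx -7.8 ty 24.8 wz -9.6
1.440 tx -8.2 ty 27.8 wz -10.7
1.460 tx -8.6 ty 30.8 wz -11.9
1.480 tx -8.9 ty 33.8 wz -13.0
1.500 tx -9.1 ty 36.8 wz -14.2
1.520 tx -9.3 ty 39.8 wz -15.3
1.540 tx -9.4 ty 42.8 wz -16.5
1.560 tx -9.5 ty 45.8 wz -17.6
1.580 tx -9.5 ty 48.8 wz -18.8
1.600 tx -9.4 ty 51.7 wz -19.9
1.620 tx -9.3 ty 54.7 wz -21.0
1.640 tx -9.1 ty 57.7 wz -22.2
1.660 tx -8.9 ty 60.7 wz -23.3
1.680 tx -8.6 ty 63.7 wz -24.5
```

View pics/w5.png

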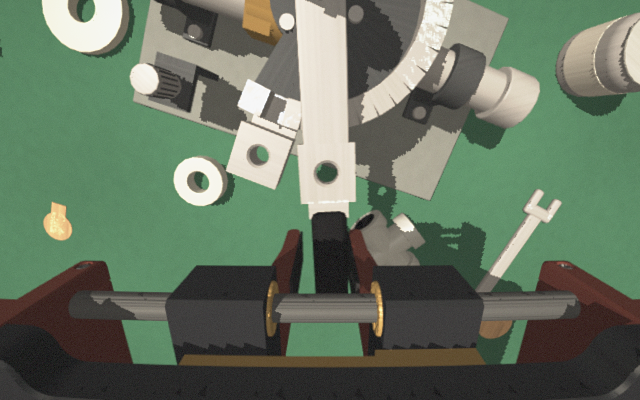

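```bash
python3 -m handwheel '[{"tx":-0.0032,"ty":0.0044,"tz":-0.002,"wx":0,"wy":0,"wz":-1.6,"grip":0.31},{"tx":-0.004,"ty":0.0072,"tz":-0.002,"wx":0,"wy":0,"wz":-2.7,"grip":0.31},{"tx":-0.0048,"ty":0.0101,"tz":-0.002,"wx":0,"wy":0,"wz":-3.9,"grip":0.31},{"tx":-0.0055,"ty":0.0131,"tz":-0.002,"wx":0,"wy":0,"wz":-5,"grip":0.31},{"tx":-0.0062,"ty":0.016,"tz":-0.002,"wx":0,"wy":0,"wz":-6.1,"grip":0.31},{"tx":-0.0068,"ty":0.0189,"tz":-0.002,"wx":0,"wy":0,"wz":-7.3,"grip":0.31}]'
python3 -m handwheel '[{"tx":-0.0005,"ty":0.003,"tz":0,"wx":0,"wy":0,"wz":-1.1,"grip":0.31},{"tx":-0.001,"ty":0.006,"tz":0,"wx":0,"wy":0,"wz":-2.3,"grip":0.31}]'
python3 -c "
from tab import *
tab(np.arange(1.4,1.7,.02))"
```

```text
clock: 5.73
tool_pos: [437.6, -56.8, 160.1]
tool_rot: [3.127, -0.011, 0.193]
wrist_force: [1.5, -5.2, 4.6]
finger_gap: 27.3
clock: 5.9
tool_pos: [436.9, -51.5, 160.4]
tool_rot: [3.126, -0.011, 0.155]
wrist_force: [-1.0, -4.9, 2.1]
finger_gap: 27.7
cur s 1.407120518396825 r 148.06743758873674 yaw s 1.4155766416649478 z 160.44927173438387 F [-1.  -4.9  2.1] roll,pitch [ 3.126 -0.011] gap 27.7
1.400 tx -1.7 ty -1.4 wz 0.9
1.420 tx -2.2 ty 1.6 wz -0.3
1.440 tx -2.6 ty 4.6 wz -1.4
1.460 tx -3.0 ty 7.5 wz -2.5
1.480 tx -3.3 ty 10.5 wz -3.7
1.500 tx -3.5 ty 13.5 wz -4.8
1.520 tx -3.7 ty 16.5 wz -6.0
1.540 tx -3.8 ty 19.5 wz -7.1
1.560 tx -3.9 ty 22.5 wz -8.3
1.580 tx -3.9 ty 25.5 wz -9.4
1.600 tx -3.8 ty 28.5 wz -10.6
1.620 tx -3.7 ty 31.5 wz -11.7
1.640 tx -3.6 ty 34.5 wz -12.9
1.660 tx -3.3 ty 37.5 wz -14.0
1.680 tx -3.0 ty 40.5 wz -15.2
1.700 tx -2.7 ty 43.5 wz -16.3
```

```bash
python3 -m handwheel '[{"tx":-0.0015,"ty":0.003,"tz":0,"wx":0,"wy":0,"wz":-1,"grip":0.31},{"tx":-0.0026,"ty":0.006,"tz":0,"wx":0,"wy":0,"wz":-2,"grip":0.31}]'
python3 -m handwheel '[{"tx":-0.0005,"ty":0.003,"tz":0,"wx":0,"wy":0,"wz":-1,"grip":0.31},{"tx":-0.0008,"ty":0.006,"tz":0,"wx":0,"wy":0,"wz":-2,"grip":0.31}]'
python3 -c "
from tab import *
from h import *
im=imaging.read_camera('wrist'); cv2.imwrite('pics/w6.png',im[:,:,::-1])
im=imaging.read_camera('scene'); cv2.imwrite('pics/s6.png',cv2.resize(im[165:320,215:355,::-1],None,fx=3.8,fy=3.8,interpolation=cv2.INTER_CUBIC))
tab(np.arange(1.48,1.7,.02))"
```

```text
clock: 6.07
tool_pos: [435.6, -45.9, 160.9]
tool_rot: [3.125, -0.013, 0.121]
wrist_force: [3.4, -3.4, 0.6]
finger_gap: 27.3
clock: 6.23
tool_pos: [434.8, -39.8, 161.0]
tool_rot: [3.125, -0.013, 0.085]
wrist_force: [1.6, -3.1, 0.8]
finger_gap: 27.2
cur s 1.4914382992787458 r 149.1792050717393 yaw s 1.484979843140654 z 160.7804644340317 F [ 0.3  0.6 -0.5] roll,pitch [ 3.126 -0.012] gap 27.3
1.480 tx -0.7 ty -1.8 wz 0.3
1.500 tx -0.9 ty 1.2 wz -0.9
1.520 tx -1.1 ty 4.2 wz -2.0
1.540 tx -1.2 ty 7.2 wz -3.2
1.560 tx -1.3 ty 10.2 wz -4.3
1.580 tx -1.3 ty 13.2 wz -5.4
1.600 tx -1.2 ty 16.2 wz -6.6
1.620 tx -1.1 ty 19.2 wz -7.7
1.640 tx -0.9 ty 22.2 wz -8.9
1.660 tx -0.7 ty 25.2 wz -10.0
1.680 tx -0.4 ty 28.2 wz -11.2
```

View pics/w6.png

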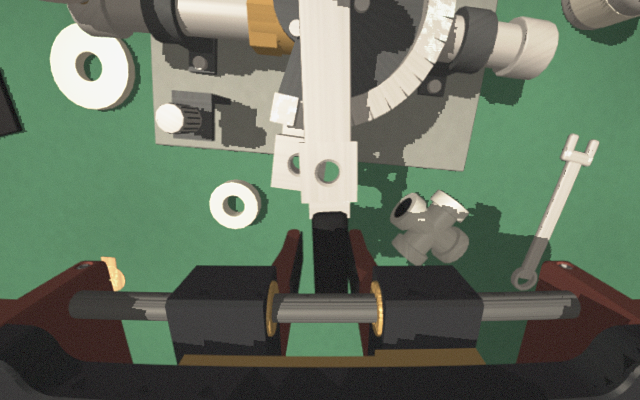

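View pics/s6.png

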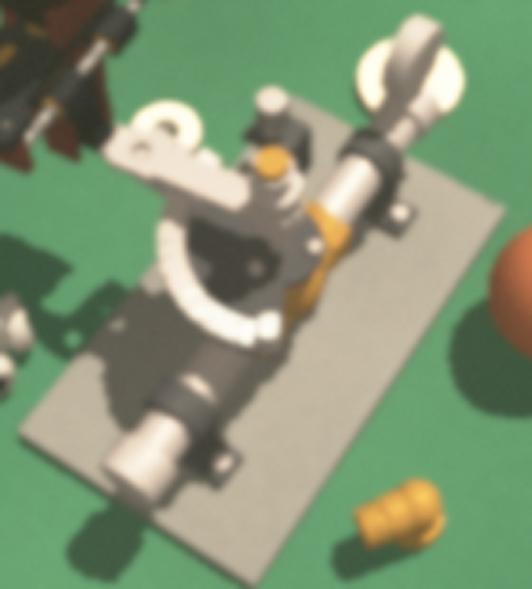

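```bash
python3 -m handwheel '[{"tx":-0.0011,"ty":0.004,"tz":-0.001,"wx":0,"wy":0,"wz":-2,"grip":0.31},{"tx":-0.0012,"ty":0.0072,"tz":-0.001,"wx":0,"wy":0,"wz":-3.2,"grip":0.31}]'
python3 -m handwheel '[{"tx":0,"ty":0.002,"tz":0,"wx":0,"wy":0,"wz":-0.6,"grip":0.31},{"tx":0,"ty":0.004,"tz":0,"wx":0,"wy":0,"wz":-1.2,"grip":0.31}]'
python3 -m handwheel '[{"tx":0,"ty":0.002,"tz":0,"wx":0,"wy":0,"wz":-0.6,"grip":0.31},{"tx":0,"ty":0.004,"tz":0,"wx":0,"wy":0,"wz":-1.2,"grip":0.31}]'
python3 -c "
from tab import *
from h import *
im=imaging.read_camera('wrist'); cv2.imwrite('pics/w7.png',im[:,:,::-1])
tab(np.arange(1.48,1.7,.02))"
```

```text
clock: 6.5
tool_pos: [433.1, -31.9, 159.8]
tool_rot: [3.125, -0.012, 0.029]
wrist_force: [1.0, -3.8, 1.0]
finger_gap: 27.3
clock: 6.67
tool_pos: [432.9, -27.6, 159.7]
tool_rot: [3.126, -0.012, 0.008]
wrist_force: [1.2, -0.8, -0.7]
finger_gap: 27.0
clock: 6.83
tool_pos: [432.6, -23.3, 159.6]
tool_rot: [3.126, -0.011, -0.014]
wrist_force: [0.9, -1.8, -0.4]
finger_gap: 27.2
cur s 1.5994261900702638 r 150.51516147735265 yaw s 1.5850888422786433 z 159.59701576737402 F [ 0.2 -0.   0.2] roll,pitch [ 3.126 -0.011] gap 27.0
1.480 tx 1.1 ty -17.9 wz 6.0
1.500 tx 0.8 ty -14.9 wz 4.9
1.520 tx 0.6 ty -11.9 wz 3.7
1.540 tx 0.5 ty -8.9 wz 2.6
1.560 tx 0.5 ty -5.9 wz 1.4
1.580 tx 0.5 ty -2.9 wz 0.3
1.600 tx 0.5 ty 0.1 wz -0.9
1.620 tx 0.6 ty 3.1 wz -2.0
1.640 tx 0.8 ty 6.1 wz -3.1
1.660 tx 1.0 ty 9.1 wz -4.3
1.680 tx 1.3 ty 12.0 wz -5.4
```

View pics/w7.png

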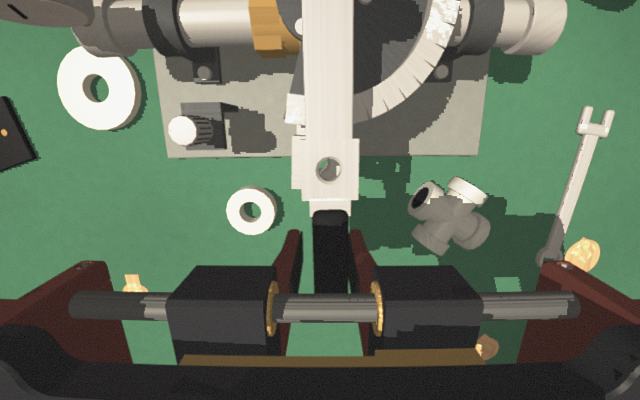

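Lever is almost over the lug (hole at 328,168, green-lit crescent only partly blocked). Fine steps now, feeling for the stop.

```bash
python3 -m handwheel '[{"tx":0,"ty":0.0012,"tz":0,"wx":0,"wy":0,"wz":-0.5,"grip":0.31},{"tx":0,"ty":0.0024,"tz":0,"wx":0,"wy":0,"wz":-1,"grip":0.31}]'
python3 -m handwheel '[{"tx":0,"ty":0.001,"tz":0,"wx":0,"wy":0,"wz":-0.4,"grip":0.31},{"tx":0,"ty":0.002,"tz":0,"wx":0,"wy":0,"wz":-0.8,"grip":0.31}]'
python3 -c "
from tab import *
from h import *
im=imaging.read_camera('wrist'); cv2.imwrite('pics/w8.png',im[:,:,::-1])
tab([])"
```

```text
clock: 7.05
tool_pos: [432.2, -20.5, 159.4]
tool_rot: [3.126, -0.01, -0.033]
wrist_force: [1.0, -0.6, 0.1]
finger_gap: 27.2
clock: 7.22
tool_pos: [432.0, -18.3, 159.3]
tool_rot: [3.126, -0.01, -0.047]
wrist_force: [-1.0, -0.5, 0.6]
finger_gap: 27.2
cur s 1.6313302095185818 r 151.20392637834385 yaw s 1.618449297866436 z 159.39154480324996 F [-0.  -0.3  0.3] roll,pitch [ 3.126 -0.01 ] gap 27.1
```

View pics/w8.png

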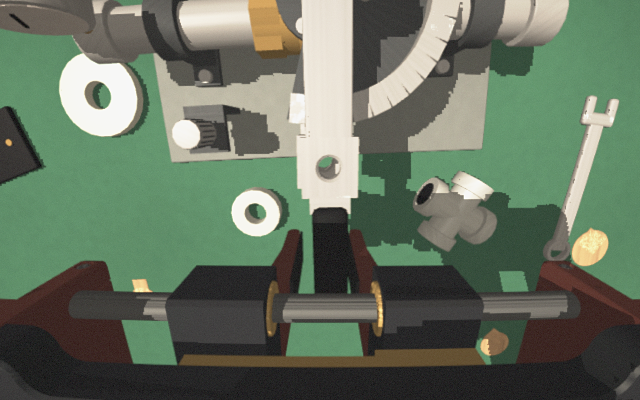

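```bash
python3 -m handwheel '[{"tx":0,"ty":0.001,"tz":0,"wx":0,"wy":0,"wz":-0.4,"grip":0.31},{"tx":0,"ty":0.002,"tz":0,"wx":0,"wy":0,"wz":-0.8,"grip":0.31}]'
python3 -m handwheel '[{"tx":0,"ty":0.001,"tz":0,"wx":0,"wy":0,"wz":-0.4,"grip":0.31},{"tx":0,"ty":0.0015,"tz":0,"wx":0,"wy":0,"wz":-0.6,"grip":0.31}]'
python3 -c "
from tab import *
from h import *
im=imaging.read_camera('wrist'); cv2.imwrite('pics/w9.png',im[:,:,::-1])
im=imaging.read_camera('scene'); cv2.imwrite('pics/s9.png',cv2.resize(im[165:320,215:355,::-1],None,fx=3.8,fy=3.8,interpolation=cv2.INTER_CUBIC))
tab([])"
```

```text
clock: 7.43
tool_pos: [432.0, -16.2, 159.3]
tool_rot: [3.126, -0.01, -0.062]
wrist_force: [-0.1, -0.7, -0.9]
finger_gap: 27.1
clock: 7.6
tool_pos: [431.9, -14.7, 159.3]
tool_rot: [3.126, -0.009, -0.073]
wrist_force: [0.6, -0.9, -0.7]
finger_gap: 27.5
cur s 1.6548603300970974 r 151.63783742910644 yaw s 1.6436513321274437 z 159.3005876470112 F [ 0.8 -0.1  0.1] roll,pitch [ 3.126 -0.009] gap 27.5
```

View pics/w9.png

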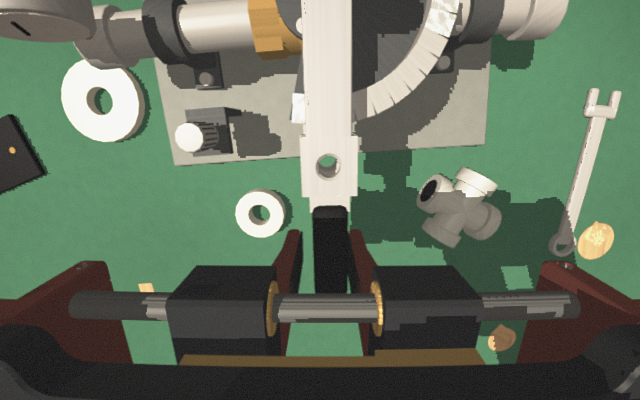

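View pics/s9.png

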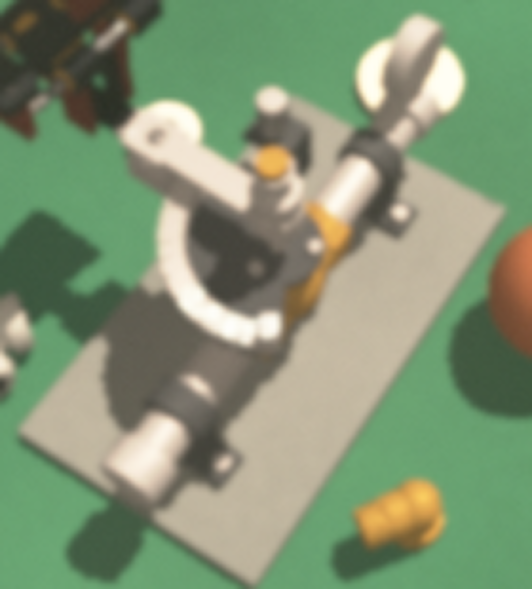

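```bash
python3 -m handwheel '[{"tx":0,"ty":0.001,"tz":0,"wx":0,"wy":0,"wz":-0.4,"grip":0.31},{"tx":0,"ty":0.0015,"tz":0,"wx":0,"wy":0,"wz":-0.6,"grip":0.31}]'
python3 -m handwheel '[{"tx":0,"ty":0.001,"tz":0,"wx":0,"wy":0,"wz":-0.4,"grip":0.31},{"tx":0,"ty":0.0015,"tz":0,"wx":0,"wy":0,"wz":-0.6,"grip":0.31}]'
python3 -c "
from tab import *
from h import *
im=imaging.read_camera('wrist'); cv2.imwrite('pics/w10.png',im[:,:,::-1])
tab([])"
```

```text
clock: 7.87
tool_pos: [432.0, -13.1, 159.3]
tool_rot: [3.126, -0.01, -0.084]
wrist_force: [0.4, -2.0, -1.3]
finger_gap: 26.9
clock: 8.03
tool_pos: [432.1, -11.6, 159.4]
tool_rot: [3.126, -0.01, -0.095]
wrist_force: [0.2, -2.0, -1.5]
finger_gap: 27.5
cur s 1.675561512847682 r 151.7263625569433 yaw s 1.6657558256714273 z 159.35585959442943 F [ 0.9 -1.8 -1.1] roll,pitch [ 3.126 -0.01 ] gap 27.1
```

View pics/w10.png

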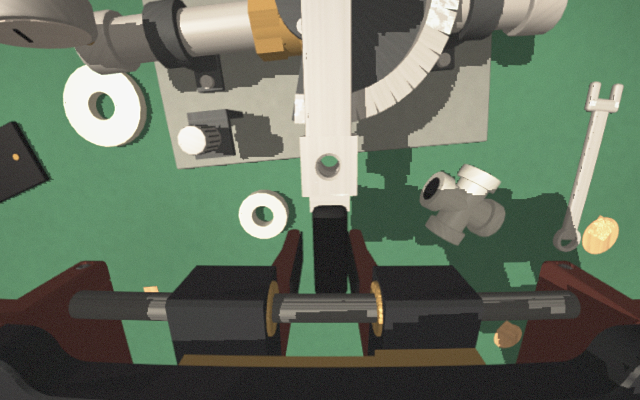

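```bash
python3 -m handwheel '[{"tx":0,"ty":0.001,"tz":0,"wx":0,"wy":0,"wz":-0.4,"grip":0.31},{"tx":0,"ty":0.0015,"tz":0,"wx":0,"wy":0,"wz":-0.6,"grip":0.31}]'
python3 -m handwheel '[{"tx":0,"ty":0.0008,"tz":0,"wx":0,"wy":0,"wz":-0.3,"grip":0.31},{"tx":0,"ty":0.001,"tz":0,"wx":0,"wy":0,"wz":-0.4,"grip":0.31}]'
python3 -c "
from tab import *
from h import *
im=imaging.read_camera('wrist'); cv2.imwrite('pics/w11.png',np.hstack([cv2.imread('pics/w10.png')[60:260,220:420],im[60:260,220:420,::-1]]))
tab([])"
```

```text
clock: 8.25
tool_pos: [432.3, -10.3, 159.4]
tool_rot: [3.125, -0.01, -0.105]
wrist_force: [1.3, -6.4, -1.7]
finger_gap: 27.6
clock: 8.42
tool_pos: [432.4, -10.0, 159.4]
tool_rot: [3.124, -0.011, -0.112]
wrist_force: [0.9, -8.1, -2.6]
finger_gap: 27.3
cur s 1.6856127196787687 r 151.63780699515726 yaw s 1.682777378024175 z 159.37574508619034 F [ 0.7 -7.5 -2.5] roll,pitch [ 3.124 -0.011] gap 27.3
```

View pics/w11.png

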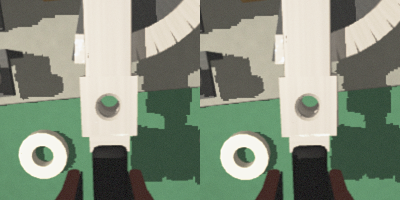

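Sideways force climbed to about 8 N with no further motion: the stop. I'll back off, lift clear and measure.

```bash
python3 -m handwheel '[{"tx":0,"ty":-0.003,"tz":0,"wx":0,"wy":0,"wz":0,"grip":0.5},{"tx":0,"ty":-0.003,"tz":0,"wx":0,"wy":0,"wz":0,"grip":0.5},{"tx":0,"ty":-0.003,"tz":0.02,"wx":0,"wy":0,"wz":0,"grip":0.5},{"tx":0,"ty":-0.003,"tz":0.05,"wx":0,"wy":0,"wz":0,"grip":0.5},{"tx":-0.03,"ty":-0.003,"tz":0.08,"wx":0,"wy":0,"wz":0,"grip":0},{"tx":-0.06,"ty":-0.003,"tz":0.08,"wx":0,"wy":0,"wz":0,"grip":0},{"tx":-0.06,"ty":-0.003,"tz":0.08,"wx":0,"wy":0,"wz":0,"grip":0}]'
python3 -c "
from tab import *
from h import *
im=imaging.read_camera('wrist'); cv2.imwrite('pics/w12.png',im[:,:,::-1])
im=imaging.read_camera('top'); cv2.imwrite('pics/t12.png',cv2.resize(im[160:270,270:450,::-1],None,fx=4.4,fy=4.4,interpolation=cv2.INTER_CUBIC))
im=imaging.read_camera('scene'); cv2.imwrite('pics/s12.png',cv2.resize(im[165:320,215:355,::-1],None,fx=3.8,fy=3.8,interpolation=cv2.INTER_CUBIC))
tab([])"
```

```text
clock: 9.05
tool_pos: [368.2, -12.7, 239.9]
tool_rot: [3.124, -0.009, -0.112]
wrist_force: [-0.6, -0.2, 0.3]
finger_gap: 27.3
cur s 1.6397398363677704 r 210.77104168558355 yaw s 1.6830379404488327 z 239.57642782008432 F [ 0.3  0.6 -0.4] roll,pitch [ 3.124 -0.012] gap 15.4
```

View pics/w12.png

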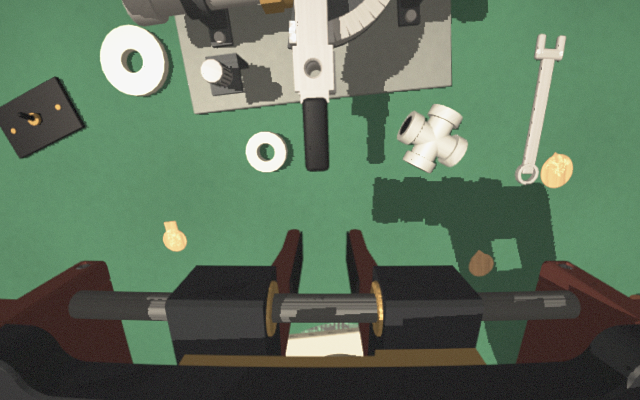

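View pics/t12.png

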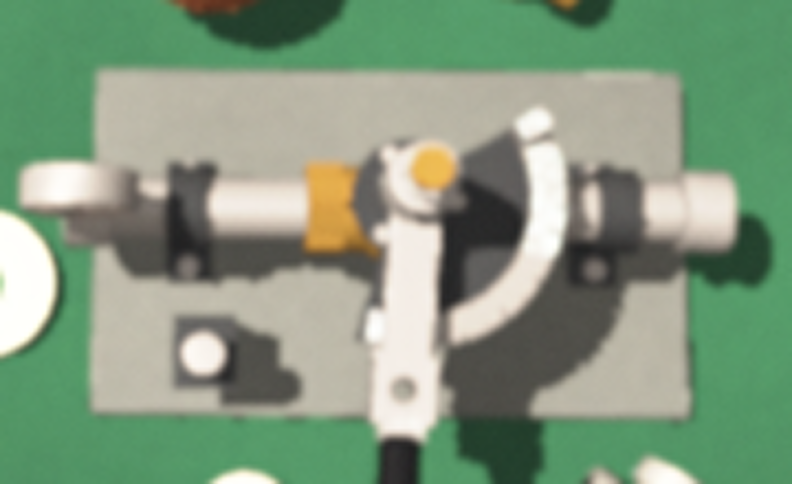

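View pics/s12.png

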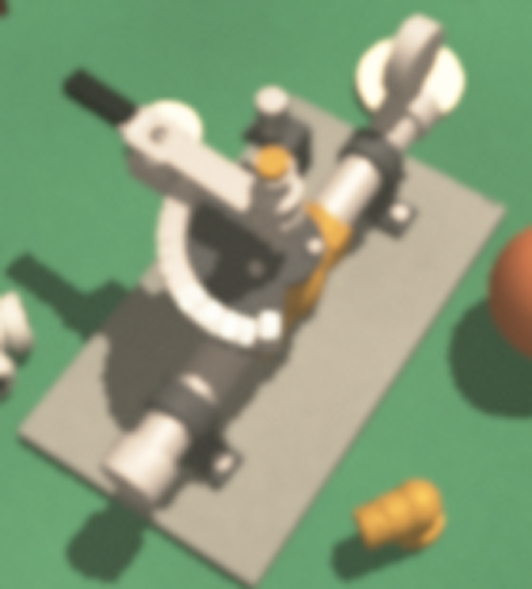

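Run:
```python
from h import *
np.set_printoptions(precision=1,suppress=True)
t=lambda u,v:(270+(u+.5)/4.4-.5,160+(v+.5)/4.4-.5)
s=lambda u,v:(215+(u+.5)/3.8-.5,165+(v+.5)/3.8-.5)
a,b=t(403,388),s(157,134)
print(onz("top",a,160),onz("scene",b,160),*tri(ray("top",a),ray("scene",b)))
a=t(398,438);b=s(131,116)
print(onz("top",a,160),onz("scene",b,160),*tri(ray("top",a),ray("scene",b)))
m=imaging.camera_model("wrist")
print(onz("wrist",(312,68),160,m), onz("wrist",(316,168),160,m))
```

```text
[484.8 -18.6 160. ] [480.7 -17.2 160. ] [483.9 -18.8 164.8] 2.085044627895937
[460.8 -15.9 160. ] [457.5 -14.9 160. ] [460.2 -16.1 163.8] 1.7100082880871672
[489.  -17.4 160. ] [412.  -11.2 160. ]
```

```bash
python3 -m handwheel '[{"tx":0.03,"ty":-0.001,"tz":-0.01,"wx":1,"wy":0.7,"wz":0,"grip":0},{"tx":0.061,"ty":-0.0013,"tz":-0.03,"wx":1,"wy":0.7,"wz":0,"grip":0},{"tx":0.061,"ty":-0.0013,"tz":-0.05,"wx":1,"wy":0.7,"wz":0,"grip":0},{"tx":0.061,"ty":-0.0013,"tz":-0.052,"wx":1,"wy":0.7,"wz":0,"grip":0},{"tx":0.061,"ty":-0.0013,"tz":-0.052,"wx":1,"wy":0.7,"wz":0,"grip":0}]'
python3 -c "
from tab import *
tab([])"
```

```text
clock: 9.62
tool_pos: [432.8, -14.0, 185.9]
tool_rot: [3.14, 0.007, -0.112]
wrist_force: [-0.9, 0.5, -0.4]
finger_gap: 0.1
cur s 1.6595146945438426 r 150.76602192860028 yaw s 1.6831451632103316 z 185.88255250493637 F [-0.9  0.5 -0.4] roll,pitch [3.14  0.007] gap 0.1
```

```bash
python3 -m handwheel '[{"tx":0,"ty":0,"tz":-0.003,"wx":0,"wy":-0.2,"wz":0,"grip":0},{"tx":0,"ty":0,"tz":-0.006,"wx":0,"wy":-0.2,"wz":0,"grip":0},{"tx":0,"ty":0,"tz":-0.007,"wx":0,"wy":-0.2,"wz":0,"grip":0}]'
python3 -m handwheel '[{"tx":0,"ty":0,"tz":-0.001,"wx":0,"wy":0,"wz":0,"grip":0},{"tx":0,"ty":0,"tz":-0.002,"wx":0,"wy":0,"wz":0,"grip":0}]'
python3 -m handwheel '[{"tx":0,"ty":0,"tz":-0.001,"wx":0,"wy":0,"wz":0,"grip":0},{"tx":0,"ty":0,"tz":-0.002,"wx":0,"wy":0,"wz":0,"grip":0}]'
python3 -m handwheel '[{"tx":0,"ty":0,"tz":-0.001,"wx":0,"wy":0,"wz":0,"grip":0},{"tx":0,"ty":0,"tz":-0.0015,"wx":0,"wy":0,"wz":0,"grip":0}]'
```

```text
clock: 9.87
tool_pos: [432.6, -14.0, 179.1]
tool_rot: [3.141, 0.003, -0.112]
wrist_force: [-0.2, 0.6, -0.1]
finger_gap: 0.1
clock: 10.03
tool_pos: [432.6, -14.0, 177.7]
tool_rot: [3.141, 0.002, -0.112]
wrist_force: [-1.5, 0.4, 2.2]
finger_gap: 0.4
clock: 10.2
tool_pos: [432.6, -14.0, 176.0]
tool_rot: [3.141, 0.002, -0.112]
wrist_force: [-1.3, -0.1, 1.4]
finger_gap: 0.4
clock: 10.37
tool_pos: [432.7, -14.0, 174.6]
tool_rot: [3.141, 0.002, -0.112]
wrist_force: [-0.8, -0.3, 3.5]
finger_gap: 0.4
```

```bash
python3 -m handwheel '[{"tx":0,"ty":0,"tz":-0.001,"wx":0,"wy":0,"wz":0,"grip":0},{"tx":0,"ty":0,"tz":-0.0015,"wx":0,"wy":0,"wz":0,"grip":0}]'
python3 -m handwheel '[{"tx":0,"ty":0,"tz":-0.001,"wx":0,"wy":0,"wz":0,"grip":0},{"tx":0,"ty":0,"tz":-0.0015,"wx":0,"wy":0,"wz":0,"grip":0}]'
python3 -m handwheel '[{"tx":0,"ty":0,"tz":-0.001,"wx":0,"wy":0,"wz":0,"grip":0},{"tx":0,"ty":0,"tz":-0.001,"wx":0,"wy":0,"wz":0,"grip":0}]'
```

```text
clock: 10.53
tool_pos: [432.6, -14.0, 173.1]
tool_rot: [3.141, 0.002, -0.112]
wrist_force: [-1.8, 0.0, 3.5]
finger_gap: 0.5
clock: 10.7
tool_pos: [432.6, -14.0, 171.6]
tool_rot: [3.141, 0.002, -0.112]
wrist_force: [-1.4, -0.2, 4.3]
finger_gap: 0.4
clock: 10.87
tool_pos: [432.7, -14.0, 170.8]
tool_rot: [3.141, 0.002, -0.112]
wrist_force: [-2.7, 0.3, 9.6]
finger_gap: 0.7
```

```bash
python3 -m handwheel '[{"tx":0,"ty":0,"tz":-0.0008,"wx":0,"wy":0,"wz":0,"grip":0},{"tx":0,"ty":0,"tz":-0.0008,"wx":0,"wy":0,"wz":0,"grip":0}]'
python3 -m handwheel '[{"tx":0,"ty":0,"tz":0.03,"wx":0,"wy":0,"wz":0,"grip":0.0},{"tx":0,"ty":0,"tz":0.06,"wx":0,"wy":0,"wz":0,"grip":0.5},{"tx":-0.04,"ty":0,"tz":0.06,"wx":0,"wy":0,"wz":0,"grip":0.5},{"tx":-0.08,"ty":0,"tz":0.06,"wx":0,"wy":0,"wz":0,"grip":0.5},{"tx":-0.08,"ty":0,"tz":0.06,"wx":0,"wy":0,"wz":0,"grip":0.5}]'
python3 -c "
from tab import *
from h import *
im=imaging.read_camera('wrist'); cv2.imwrite('pics/w13.png',im[:,:,::-1])
m=imaging.camera_model('wrist');np.save('m13.npy',m,allow_pickle=True)
im=imaging.read_camera('top'); cv2.imwrite('pics/t13.png',cv2.resize(im[160:270,270:450,::-1],None,fx=4.4,fy=4.4,interpolation=cv2.INTER_CUBIC))
im=imaging.read_camera('scene'); cv2.imwrite('pics/s13.png',cv2.resize(im[165:320,215:355,::-1],None,fx=3.8,fy=3.8,interpolation=cv2.INTER_CUBIC))
tab([])"
```

```text
clock: 11.03
tool_pos: [432.7, -14.0, 170.6]
tool_rot: [3.141, 0.002, -0.112]
wrist_force: [-3.8, 1.0, 14.0]
finger_gap: 0.0
clock: 11.45
tool_pos: [345.5, -13.6, 229.2]
tool_rot: [3.14, 0.008, -0.112]
wrist_force: [-0.9, 0.7, -1.5]
finger_gap: 23.6
cur s 1.628943118413334 r 230.11462750286648 yaw s 1.68327673962277 z 230.86680489248027 F [0.2 0.8 0.5] roll,pitch [3.141 0.   ] gap 35.8
```

View pics/w13.png

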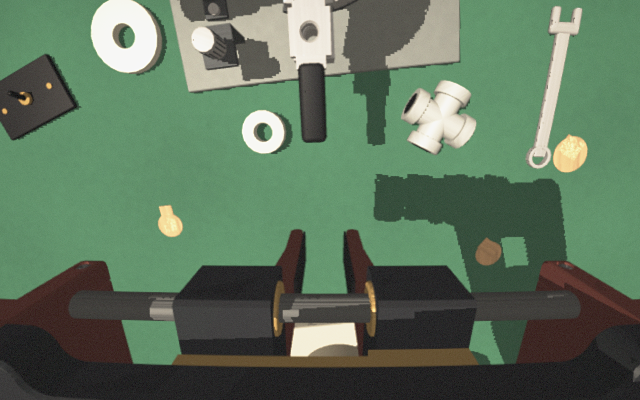

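View pics/t13.png

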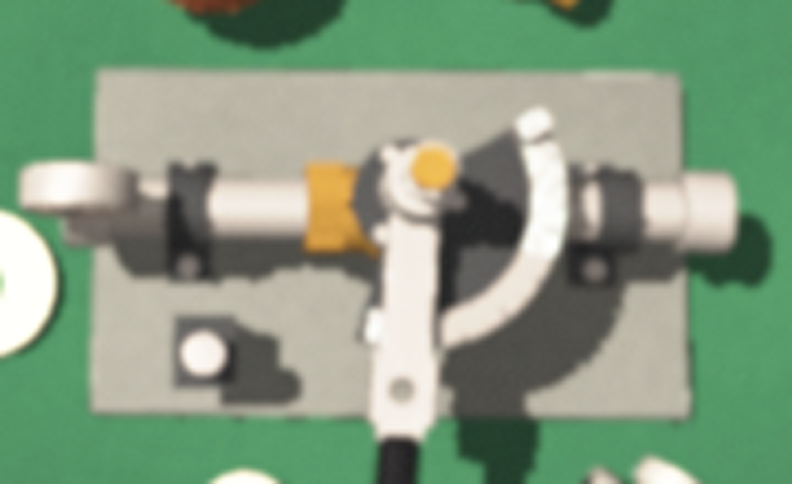

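View pics/s13.png

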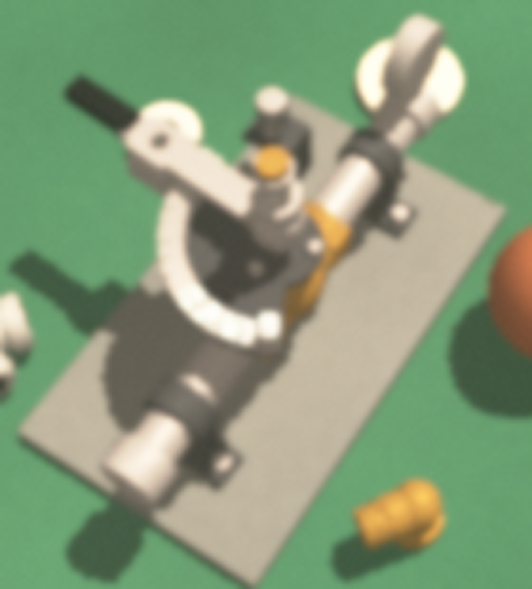

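Run:
```python
from h import *
np.set_printoptions(precision=1,suppress=True)
t=lambda u,v:(270+(u+.5)/4.4-.5,160+(v+.5)/4.4-.5)
s=lambda u,v:(215+(u+.5)/3.8-.5,165+(v+.5)/3.8-.5)
a,b=t(402.5,389),s(160.5,141)
print(onz("top",a,156),onz("scene",b,156),*tri(ray("top",a),ray("scene",b)))
m=np.load("m13.npy",allow_pickle=True).item()
print(onz("wrist",(310,31),156,m))
from rig import get_obs
print(get_obs()["tool_pos"],get_obs()["tool_rot"])
```

```text
[484.4 -18.8 156. ] [484.  -18.6 156. ] [484.4 -18.8 156.5] 0.17506426934216013
[488.2 -18.7 156. ]
[353.3 -14.  230.9] [ 3.1  0.  -0.1]
```

Hole triangulates to (484.4, −18.8, 156.5), so the lever is home (156). Now the pin.

```bash
python3 -m handwheel '[{"tx":0.014,"ty":0.009,"tz":0,"wx":0,"wy":0,"wz":7,"grip":0.5},{"tx":0.028,"ty":0.018,"tz":0,"wx":0,"wy":0,"wz":14,"grip":0.5},{"tx":0.042,"ty":0.027,"tz":0,"wx":0,"wy":0,"wz":21,"grip":0.5},{"tx":0.056,"ty":0.036,"tz":0,"wx":0,"wy":0,"wz":28,"grip":0.5},{"tx":0.07,"ty":0.045,"tz":0,"wx":0,"wy":0,"wz":35,"grip":0.5},{"tx":0.084,"ty":0.054,"tz":0,"wx":0,"wy":0,"wz":42,"grip":0.5},{"tx":0.098,"ty":0.063,"tz":0,"wx":0,"wy":0,"wz":49,"grip":0.5},{"tx":0.112,"ty":0.072,"tz":0,"wx":0,"wy":0,"wz":56,"grip":0.5},{"tx":0.126,"ty":0.08,"tz":0,"wx":0,"wy":0,"wz":63,"grip":0.5},{"tx":0.14,"ty":0.088,"tz":0,"wx":0,"wy":0,"wz":70,"grip":0.5},{"tx":0.151,"ty":0.092,"tz":-0.02,"wx":0,"wy":0,"wz":77,"grip":0.5},{"tx":0.151,"ty":0.092,"tz":-0.05,"wx":0,"wy":0,"wz":81.5,"grip":0.5},{"tx":0.151,"ty":0.092,"tz":-0.08,"wx":0,"wy":0,"wz":81.5,"grip":0.5},{"tx":0.151,"ty":0.092,"tz":-0.08,"wx":0,"wy":0,"wz":81.5,"grip":0.5},{"tx":0.151,"ty":0.092,"tz":-0.08,"wx":0,"wy":0,"wz":81.5,"grip":0.5}]'
python3 -c "
from tab import *
from h import *
tab([])
im=imaging.read_camera('wrist'); cv2.imwrite('pics/w14.png',im[:,:,::-1])
print(get_obs()['tool_pos'])"
```

```text
clock: 12.85
tool_pos: [504.2, 78.0, 149.4]
tool_rot: [-3.139, 0.002, 1.31]
wrist_force: [0.2, 1.8, 0.6]
finger_gap: 44.2
cur s 2.4997539735945757 r 131.61237264380435 yaw s 0.2611918221730578 z 149.37286576043766 F [0.2 1.8 0.6] roll,pitch [-3.139e+00  2.000e-03] gap 44.2
[505.19974725  78.11428453 150.87821552]
```

View pics/w14.png

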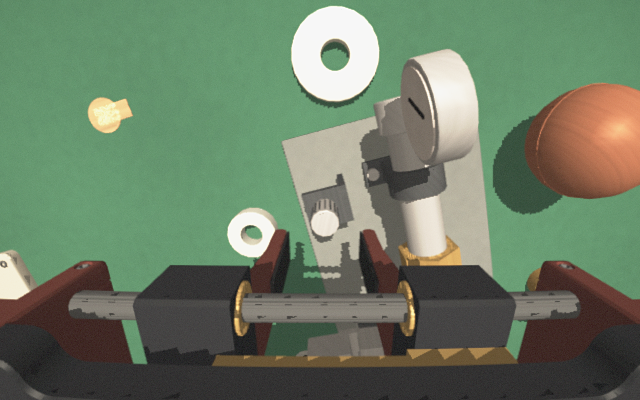

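```bash
python3 - <<'E'
from h import *
print(onz("wrist",(325,222),102), proj("wrist",(504.2,78.2,102)))
print(proj("top",(504.2,78.2,102)),)
E
python3 -m handwheel '[{"tx":-0.001,"ty":0.0001,"tz":-0.02,"wx":0,"wy":0,"wz":0,"grip":0.5},{"tx":-0.001,"ty":0.0001,"tz":-0.035,"wx":0,"wy":0,"wz":0,"grip":0.5},{"tx":-0.001,"ty":0.0001,"tz":-0.035,"wx":0,"wy":0,"wz":0,"grip":0.5}]'
python3 -c "
from tab import *
from h import *
im=imaging.read_camera('wrist'); cv2.imwrite('pics/w15.png',im[:,:,::-1])
im=imaging.read_camera('top'); cv2.imwrite('pics/t15.png',cv2.resize(im[160:270,270:450,::-1],None,fx=4.4,fy=4.4,interpolation=cv2.INTER_CUBIC))
print(get_obs()['tool_pos'],get_obs()['wrist_force'])"
```

```text
[506.03507957  80.58975468 102.        ] [323.48597176 225.42124405]
[316.04785073 239.8428661 ]
clock: 13.15
tool_pos: [504.5, 78.2, 115.7]
tool_rot: [3.142, 0.0, 1.309]
wrist_force: [-0.5, -0.3, 0.6]
finger_gap: 43.7
[505.30533517  78.32883618 117.26231205] [0.05968718 0.51964024 0.57852605]
```

View pics/w15.png

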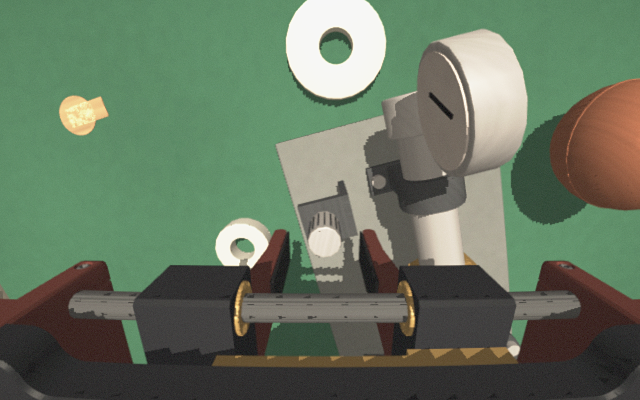

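View pics/t15.png

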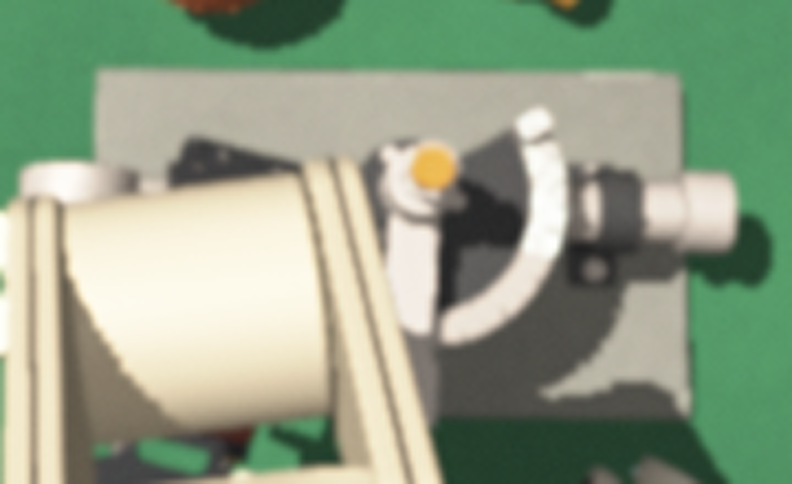

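```bash
python3 -m handwheel '[{"tx":-0.001,"ty":0,"tz":-0.015,"wx":0,"wy":0,"wz":0,"grip":0.5},{"tx":-0.001,"ty":0,"tz":-0.025,"wx":0,"wy":0,"wz":0,"grip":0.5},{"tx":-0.001,"ty":0,"tz":-0.033,"wx":0,"wy":0,"wz":0,"grip":0.5},{"tx":-0.001,"ty":0,"tz":-0.033,"wx":0,"wy":0,"wz":0,"grip":0.5},{"tx":-0.001,"ty":0,"tz":-0.033,"wx":0,"wy":0,"wz":0,"grip":0.35},{"tx":-0.001,"ty":0,"tz":-0.033,"wx":0,"wy":0,"wz":0,"grip":0.3}]'
python3 -c "
from h import *
from rig import get_obs
im=imaging.read_camera('wrist'); cv2.imwrite('pics/w16.png',im[:,:,::-1])
print(get_obs()['tool_pos'],get_obs()['wrist_force'])"
```

```text
clock: 13.75
tool_pos: [504.6, 78.3, 84.7]
tool_rot: [3.139, -0.0, 1.309]
wrist_force: [-0.6, -0.4, 0.3]
finger_gap: 34.0
[504.69045537  78.37264249  84.7318321 ] [-0.06523042  0.5932758   0.11713648]
```

View pics/w16.png

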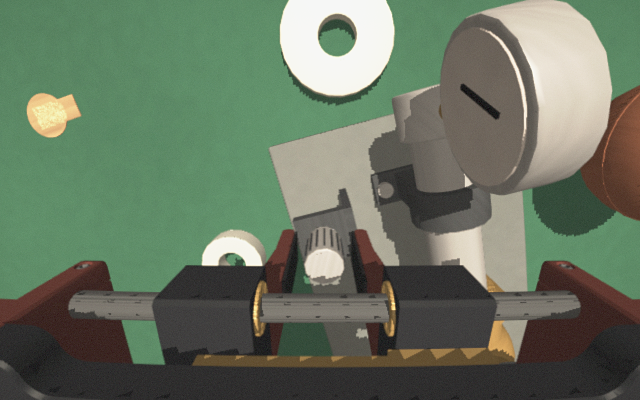

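The pin head (325,262) sits centred between the jaws. Closing.

```bash
python3 -m handwheel '[{"tx":0,"ty":0,"tz":0,"wx":0,"wy":0,"wz":0,"grip":0.1},{"tx":0,"ty":0,"tz":0,"wx":0,"wy":0,"wz":0,"grip":0.1},{"tx":0,"ty":0,"tz":0,"wx":0,"wy":0,"wz":0,"grip":0.1},{"tx":0,"ty":0,"tz":0,"wx":0,"wy":0,"wz":0,"grip":0.1},{"tx":0,"ty":0,"tz":0,"wx":0,"wy":0,"wz":0,"grip":0.1}]'
python3 -m handwheel '[{"tx":0,"ty":0,"tz":0.015,"wx":0,"wy":0,"wz":0,"grip":0.1},{"tx":0,"ty":0,"tz":0.03,"wx":0,"wy":0,"wz":0,"grip":0.1},{"tx":0,"ty":0,"tz":0.05,"wx":0,"wy":0,"wz":0,"grip":0.1},{"tx":0,"ty":0,"tz":0.08,"wx":0,"wy":0,"wz":0,"grip":0.1},{"tx":0,"ty":0,"tz":0.11,"wx":0,"wy":0,"wz":0,"grip":0.1},{"tx":0,"ty":0,"tz":0.14,"wx":0,"wy":0,"wz":0,"grip":0.1},{"tx":0,"ty":0,"tz":0.16,"wx":0,"wy":0,"wz":0,"grip":0.1},{"tx":0,"ty":0,"tz":0.16,"wx":0,"wy":0,"wz":0,"grip":0.1}]'
python3 -c "
from h import *
from rig import get_obs
im=imaging.read_camera('wrist'); cv2.imwrite('pics/w17.png',im[:,:,::-1])
im=imaging.read_camera('scene'); cv2.imwrite('pics/s17.png',im[:,:,::-1])
print(get_obs()['tool_pos'],get_obs()['tool_rot'],get_obs()['wrist_force'])"
```

```text
clock: 14.22
tool_pos: [505.0, 78.4, 85.2]
tool_rot: [3.138, -0.001, 1.309]
wrist_force: [-0.0, -0.2, 6.2]
finger_gap: 21.5
clock: 14.88
tool_pos: [507.3, 78.7, 249.1]
tool_rot: [3.132, -0.004, 1.309]
wrist_force: [1.0, 0.6, -1.1]
finger_gap: 21.7
[504.8888201   78.38286515 245.00132314] [ 3.13766140e+00 -1.13003869e-03  1.30922268e+00] [-0.40129581 -0.27729339 -1.90004875]
```

View pics/w17.png

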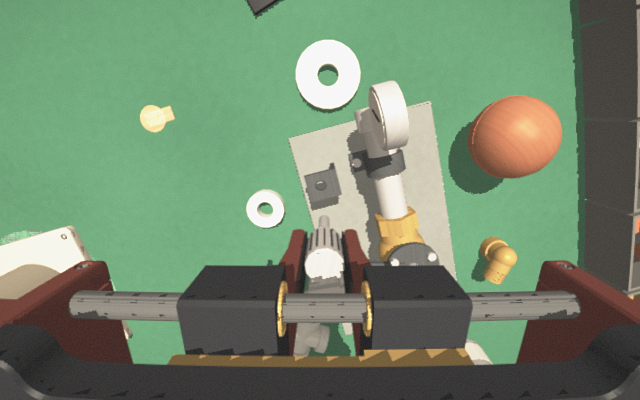

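View pics/s17.png

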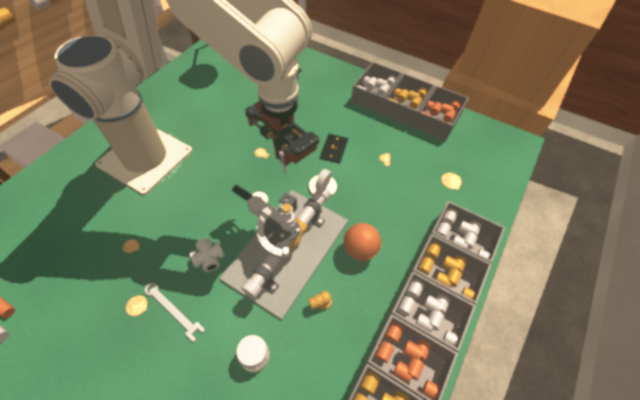

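```bash
python3 -m handwheel '[{"tx":-0.004,"ty":-0.02,"tz":0,"wx":0,"wy":0,"wz":0,"grip":0.1},{"tx":-0.009,"ty":-0.045,"tz":0,"wx":0,"wy":0,"wz":0,"grip":0.1},{"tx":-0.014,"ty":-0.07,"tz":0,"wx":0,"wy":0,"wz":0,"grip":0.1},{"tx":-0.018,"ty":-0.09,"tz":0,"wx":0,"wy":0,"wz":0,"grip":0.1},{"tx":-0.0201,"ty":-0.0981,"tz":-0.005,"wx":0,"wy":0,"wz":0,"grip":0.1},{"tx":-0.0201,"ty":-0.0981,"tz":-0.011,"wx":0,"wy":0,"wz":0,"grip":0.1},{"tx":-0.0201,"ty":-0.0981,"tz":-0.011,"wx":0,"wy":0,"wz":0,"grip":0.1},{"tx":-0.0201,"ty":-0.0981,"tz":-0.011,"wx":0,"wy":0,"wz":0,"grip":0.1}]'
python3 -c "
from h import *
from rig import get_obs
im=imaging.read_camera('wrist'); cv2.imwrite('pics/w18.png',im[:,:,::-1])
im=imaging.read_camera('scene'); cv2.imwrite('pics/s18.png',cv2.resize(im[130:285,195:335,::-1],None,fx=3.8,fy=3.8,interpolation=cv2.INTER_CUBIC))
print(get_obs()['tool_pos'],get_obs()['tool_rot'],get_obs()['wrist_force'])"
```

```text
clock: 15.65
tool_pos: [484.2, -19.0, 232.6]
tool_rot: [3.14, -0.001, 1.309]
wrist_force: [1.2, 0.3, -1.6]
finger_gap: 21.1
[484.86404439 -18.8406292  233.55267065] [ 3.13845513e+00 -1.19852548e-03  1.31023588e+00] [ 0.13768914  0.27987522 -0.69301253]
```

View pics/w18.png

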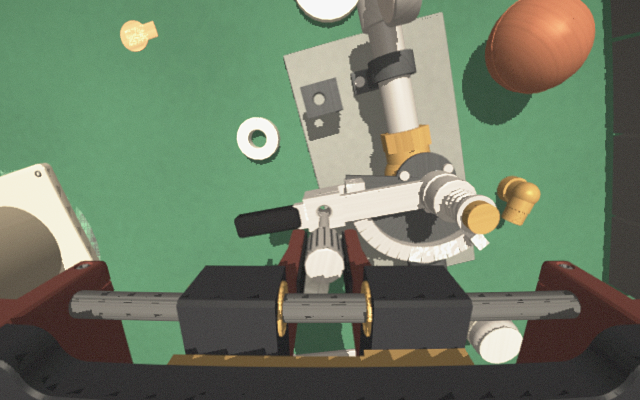

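View pics/s18.png

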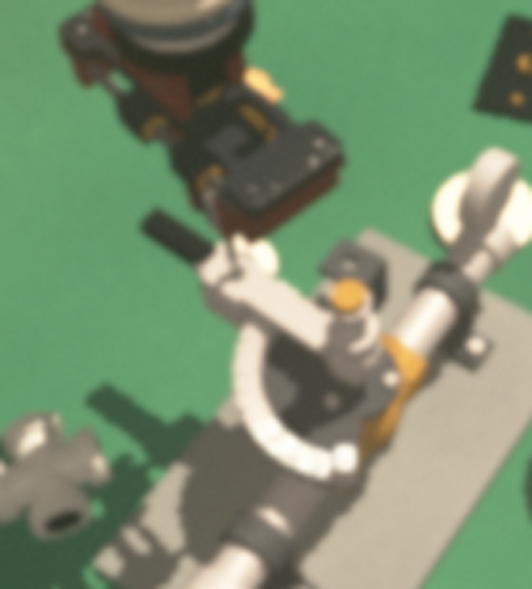

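Run:
```python
from h import *
a=cv2.imread("pics/w18.png");cv2.imwrite("pics/w18z.png",cv2.resize(a[180:290,270:380],None,fx=5,fy=5,interpolation=cv2.INTER_CUBIC))
for P in [(484.9,-18.9,170.5),(484.3,-18.8,156)]:
    print(proj("wrist",P),(proj("wrist",P)-[270,180])*5,(proj("scene",P)-[195,130])*3.8)
```

```text
[324.57251221 219.14173467] [272.86256106 195.70867333] [233.37784195 261.28989459]
[323.78738849 213.55728836] [268.93694246 167.78644178] [235.23087352 273.00756769]
```

View pics/w18z.png

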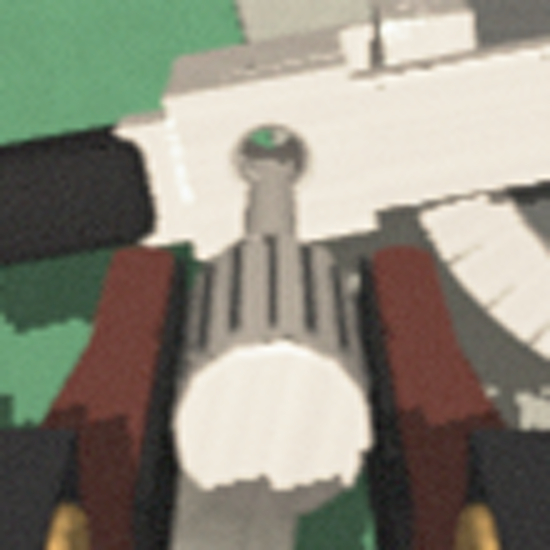

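```bash
python3 -m handwheel '[{"tx":0.0002,"ty":-0.0008,"tz":-0.006,"wx":0,"wy":0,"wz":0,"grip":0.1},{"tx":0.0002,"ty":-0.0008,"tz":-0.012,"wx":0,"wy":0,"wz":0,"grip":0.1},{"tx":0.0002,"ty":-0.0008,"tz":-0.012,"wx":0,"wy":0,"wz":0,"grip":0.1}]'
python3 -c "
from h import *
from rig import get_obs
im=imaging.read_camera('wrist'); cv2.imwrite('pics/w19.png',cv2.resize(im[180:290,270:380,::-1],None,fx=5,fy=5,interpolation=cv2.INTER_CUBIC))
print(get_obs()['tool_pos'],get_obs()['wrist_force'])"
```

```text
clock: 16.0
tool_pos: [484.3, -19.2, 220.2]
tool_rot: [3.14, -0.001, 1.311]
wrist_force: [-0.7, -0.8, -1.7]
finger_gap: 21.4
[484.54265727 -19.27194861 220.71431047] [ 0.00599689 -0.73671346 -1.26626563]
```

View pics/w19.png

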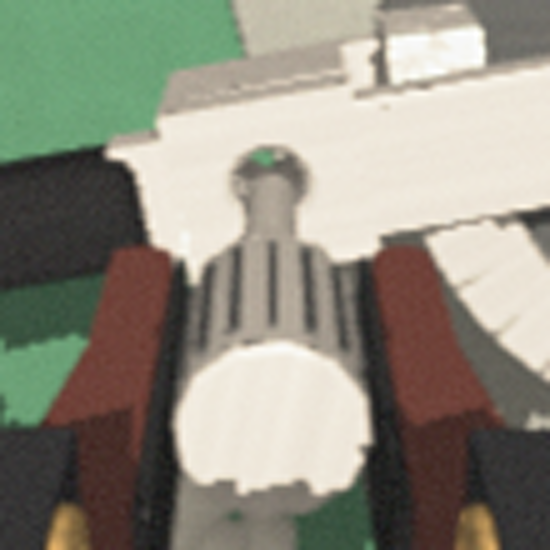

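```bash
python3 -m handwheel '[{"tx":0.0003,"ty":-0.0004,"tz":-0.003,"wx":0,"wy":0,"wz":0,"grip":0.1},{"tx":0.0003,"ty":-0.0004,"tz":-0.006,"wx":0,"wy":0,"wz":0,"grip":0.1}]'
python3 -m handwheel '[{"tx":0,"ty":-0.0002,"tz":-0.002,"wx":0,"wy":0,"wz":0,"grip":0.1},{"tx":0,"ty":-0.0002,"tz":-0.004,"wx":0,"wy":0,"wz":0,"grip":0.1}]'
python3 -m handwheel '[{"tx":0,"ty":0,"tz":-0.002,"wx":0,"wy":0,"wz":0,"grip":0.1},{"tx":0,"ty":0,"tz":-0.004,"wx":0,"wy":0,"wz":0,"grip":0.1}]'
```

```text
clock: 16.22
tool_pos: [485.0, -19.6, 214.6]
tool_rot: [3.14, -0.001, 1.311]
wrist_force: [0.3, 0.3, -1.4]
finger_gap: 21.2
clock: 16.38
tool_pos: [484.9, -19.9, 210.3]
tool_rot: [3.14, -0.001, 1.311]
wrist_force: [0.4, 0.8, -1.6]
finger_gap: 21.5
clock: 16.55
tool_pos: [484.9, -19.9, 206.1]
tool_rot: [3.14, -0.001, 1.311]
wrist_force: [-0.3, 0.3, -1.8]
finger_gap: 21.3
```

```bash
python3 -m handwheel '[{"tx":0,"ty":0,"tz":-0.0015,"wx":0,"wy":0,"wz":0,"grip":0.1},{"tx":0,"ty":0,"tz":-0.003,"wx":0,"wy":0,"wz":0,"grip":0.1}]'
python3 -m handwheel '[{"tx":0,"ty":0,"tz":-0.0015,"wx":0,"wy":0,"wz":0,"grip":0.1},{"tx":0,"ty":0,"tz":-0.003,"wx":0,"wy":0,"wz":0,"grip":0.1}]'
python3 -m handwheel '[{"tx":0,"ty":0,"tz":-0.0015,"wx":0,"wy":0,"wz":0,"grip":0.1},{"tx":0,"ty":0,"tz":-0.003,"wx":0,"wy":0,"wz":0,"grip":0.1}]'
```

```text
clock: 16.72
tool_pos: [484.9, -19.9, 202.9]
tool_rot: [3.14, -0.001, 1.311]
wrist_force: [-0.9, 0.3, -1.0]
finger_gap: 21.2
clock: 16.88
tool_pos: [484.9, -19.9, 199.8]
tool_rot: [3.14, -0.001, 1.311]
wrist_force: [0.9, -0.1, -1.5]
finger_gap: 21.2
clock: 17.05
tool_pos: [485.0, -19.9, 196.7]
tool_rot: [3.14, -0.001, 1.311]
wrist_force: [-0.7, 0.2, -1.7]
finger_gap: 21.4
```

No resistance; the tip is about 9 mm into the lug. Continuing down.

```bash
python3 -m handwheel '[{"tx":0,"ty":0,"tz":-0.002,"wx":0,"wy":0,"wz":0,"grip":0.1},{"tx":0,"ty":0,"tz":-0.005,"wx":0,"wy":0,"wz":0,"grip":0.1}]'
python3 -m handwheel '[{"tx":0,"ty":0,"tz":-0.002,"wx":0,"wy":0,"wz":0,"grip":0.1},{"tx":0,"ty":0,"tz":-0.005,"wx":0,"wy":0,"wz":0,"grip":0.1}]'
python3 -m handwheel '[{"tx":0,"ty":0,"tz":-0.002,"wx":0,"wy":0,"wz":0,"grip":0.1},{"tx":0,"ty":0,"tz":-0.005,"wx":0,"wy":0,"wz":0,"grip":0.1}]'
python3 -m handwheel '[{"tx":0,"ty":0,"tz":-0.001,"wx":0,"wy":0,"wz":0,"grip":0.1},{"tx":0,"ty":0,"tz":-0.002,"wx":0,"wy":0,"wz":0,"grip":0.1}]'
```

```text
clock: 17.22
tool_pos: [485.1, -20.0, 191.6]
tool_rot: [3.139, -0.001, 1.311]
wrist_force: [0.5, 0.5, -1.5]
finger_gap: 21.3
clock: 17.38
tool_pos: [485.2, -20.0, 186.4]
tool_rot: [3.139, -0.001, 1.311]
wrist_force: [-0.8, -0.2, 0.1]
finger_gap: 21.1
clock: 17.55
tool_pos: [485.2, -20.0, 181.1]
tool_rot: [3.139, -0.001, 1.311]
wrist_force: [0.8, 0.1, -1.1]
finger_gap: 21.6
clock: 17.72
tool_pos: [485.1, -19.9, 178.9]
tool_rot: [3.139, -0.001, 1.311]
wrist_force: [-0.0, -0.7, -0.8]
finger_gap: 21.8
```

```bash
python3 -m handwheel '[{"tx":0,"ty":0,"tz":-0.001,"wx":0,"wy":0,"wz":0,"grip":0.1},{"tx":0,"ty":0,"tz":-0.0015,"wx":0,"wy":0,"wz":0,"grip":0.1}]'
python3 -m handwheel '[{"tx":0,"ty":0,"tz":-0.001,"wx":0,"wy":0,"wz":0,"grip":0.1},{"tx":0,"ty":0,"tz":-0.001,"wx":0,"wy":0,"wz":0,"grip":0.1}]'
```

```text
clock: 17.88
tool_pos: [485.1, -19.9, 177.2]
tool_rot: [3.14, -0.001, 1.311]
wrist_force: [0.3, -0.1, -0.7]
finger_gap: 21.5
clock: 18.05
tool_pos: [485.2, -20.0, 176.8]
tool_rot: [3.139, -0.001, 1.311]
wrist_force: [-1.8, -0.7, 4.1]
finger_gap: 21.4
```

Contact at 176.8, as expected for the collar on the lever at home height. Release.

```bash
python3 -m handwheel '[{"tx":0,"ty":0,"tz":0,"wx":0,"wy":0,"wz":0,"grip":0.3},{"tx":0,"ty":0,"tz":0,"wx":0,"wy":0,"wz":0,"grip":0.5},{"tx":0,"ty":0,"tz":0,"wx":0,"wy":0,"wz":0,"grip":0.5},{"tx":0,"ty":0,"tz":0,"wx":0,"wy":0,"wz":0,"grip":0.5},{"tx":0,"ty":0,"tz":0.01,"wx":0,"wy":0,"wz":0,"grip":0.5},{"tx":0,"ty":0,"tz":0.03,"wx":0,"wy":0,"wz":0,"grip":0.5},{"tx":0,"ty":0,"tz":0.06,"wx":0,"wy":0,"wz":0,"grip":0.5},{"tx":-0.01,"ty":0.03,"tz":0.08,"wx":0,"wy":0,"wz":0,"grip":0.5},{"tx":-0.04,"ty":0.06,"tz":0.08,"wx":0,"wy":0,"wz":0,"grip":0.5},{"tx":-0.07,"ty":0.09,"tz":0.08,"wx":0,"wy":0,"wz":0,"grip":0.5},{"tx":-0.1,"ty":0.12,"tz":0.08,"wx":0,"wy":0,"wz":0,"grip":0.5},{"tx":-0.1,"ty":0.15,"tz":0.08,"wx":0,"wy":0,"wz":0,"grip":0.5},{"tx":-0.1,"ty":0.18,"tz":0.08,"wx":0,"wy":0,"wz":0,"grip":0.5},{"tx":-0.1,"ty":0.2,"tz":0.08,"wx":0,"wy":0,"wz":0,"grip":0.5},{"tx":-0.1,"ty":0.2,"tz":0.08,"wx":0,"wy":0,"wz":0,"grip":0.5}]'
python3 -c "
from h import *
im=imaging.read_camera('top'); cv2.imwrite('pics/t20.png',cv2.resize(im[160:270,270:450,::-1],None,fx=4.4,fy=4.4,interpolation=cv2.INTER_CUBIC)); cv2.imwrite('pics/t20f.png',im[:,:,::-1])
im=imaging.read_camera('scene'); cv2.imwrite('pics/s20.png',cv2.resize(im[165:320,215:355,::-1],None,fx=3.8,fy=3.8,interpolation=cv2.INTER_CUBIC))"
```

```text
clock: 19.3
tool_pos: [385.5, 182.9, 257.8]
tool_rot: [3.138, -0.003, 1.314]
wrist_force: [-0.2, -0.6, -0.5]
finger_gap: 43.7
```

View pics/t20.png

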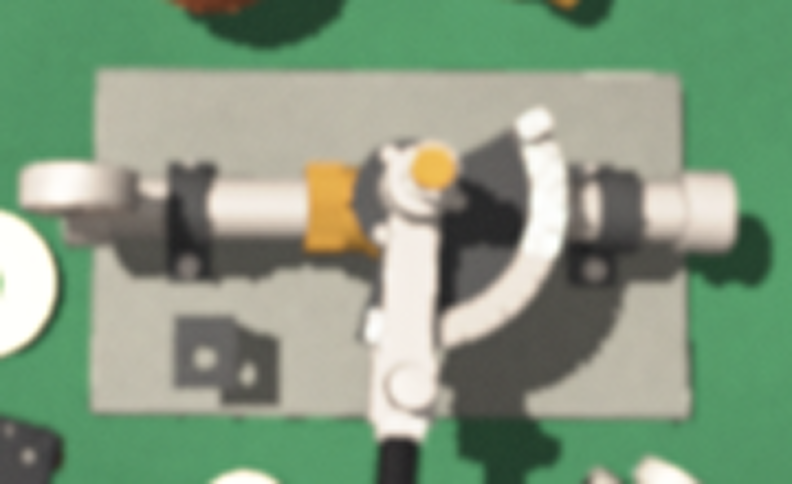

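View pics/s20.png

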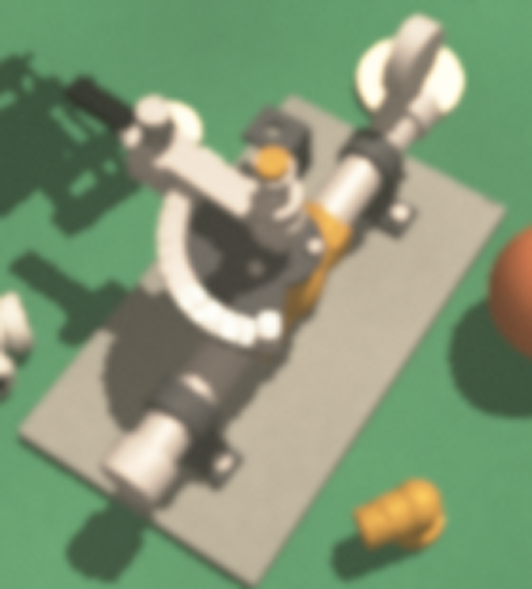

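View pics/t20f.png

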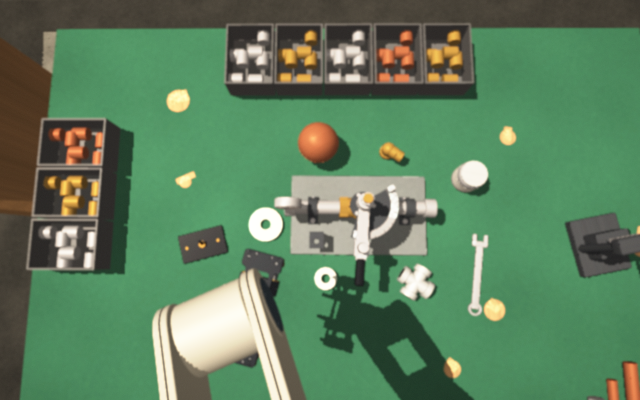

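Run:
```python
from h import *
np.set_printoptions(precision=1,suppress=True)
t=lambda u,v:(270+(u+.5)/4.4-.5,160+(v+.5)/4.4-.5)
s=lambda u,v:(215+(u+.5)/3.8-.5,165+(v+.5)/3.8-.5)
a,b=t(410,384),s(154,109)
print(onz("top",a,194),onz("scene",b,194),*tri(ray("top",a),ray("scene",b)))
```

```text
[485.7 -18.4 194. ] [484.5 -19.  194. ] [485.2 -18.8 194.4] 1.2335557682142437
```

```bash
python3 -m handwheel '[{"tx":0,"ty":0,"tz":0,"wx":0,"wy":0,"wz":0,"grip":0.5},{"tx":0,"ty":0,"tz":0,"wx":0,"wy":0,"wz":0,"grip":0.5},{"tx":0,"ty":0,"tz":0,"wx":0,"wy":0,"wz":0,"grip":0.5}]'; python3 -c "
from rig import arm
print(arm.sign_off())"
```

```text
clock: 19.65
tool_pos: [385.1, 179.3, 257.2]
tool_rot: [3.139, -0.001, 1.311]
wrist_force: [0.8, -0.2, 0.1]
finger_gap: 43.7
the job is handed in; nothing more can be done
None
```

The valve is shut and locked: the lever is in its notch and pressed home, and the pin is down through lever and lug and released. I handed the job in at 19.65 s of the 69 s allowed; no verdict is reported.

- **Lever:** I swept it clockwise between loosely set fingers so it could rise and fall, and felt the stop at about 8 N sideways, near 1.66 rad. It was hanging about 7 mm high. I pressed it down with up to 14 N, and its hole then measured 156.5 mm above the bench (156 is home).
- **Pin:** It went into the lever and lug without resistance until the collar met the lever. After release, the top of its head measured 194.4 mm up (194 expected). Its axis is about 98 mm from the stem axis (94 to 106 allowed).
- **Robot and bench:** The arm is clear of everything, and the last top picture shows the other goods where they were.

**Disagreements:**
- The wrist camera read 2 to 4 mm too far forward compared with the top and scene cameras, so I used those two for positions.
- Those two disagreed by about 1 mm on the final pin position.
- I measured the lever hole at 98.7 mm from the stem instead of 100, and about 2 mm off the lug hole, which is at the stated limit. I aimed the pin midway between the two holes.

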